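Stack half bottles on a pine cradle stand

ROBOT

A 6-joint arm with a two-finger parallel gripper is mounted at the origin on the work surface. World frame = base frame: x ahead of the robot, y to its left, z up, the work surface at z = 0. Lengths are in m, angles in rad, forces in N, time in s.
With the tool pointing down it reaches from about 0.325 to 0.75 m from the base axis. Payload 7.6 kg.
Tool frame: the origin (TCP) lies at the very end of the fingers, on their centre line; the grasp point (between the pads) lies 19 mm behind it; y points along the fingers, x is the direction in which the jaws open and shut, and the axes are right-handed (so a half turn about y gives the same grasp; the last joint's range is limited). The gripper opens to 85 mm and grips with 20 to 120 N. Pads are 22 mm wide; open, the fingers measure 114 mm over their backs; the gripper's body (76 mm by 85 mm) begins 54 mm behind the grasp point. The pads swing forward as they close: fully open they stand 13 mm farther back than shut.
Start: joints at [1.23, 0.052, 1.401, -0, 1.689, -0.07], TCP at [0.14, 0.506, 0.231] pointing down, gripper open.
Joint ranges: [-2.9, 2.9], [-0.91, 2.17], [0.12, 2.37], [-1.06, 4.2], [0.26, 2.73], [-2.93, 2.93]. Speed limits (rad/s): [2.57, 2.57, 3.01, 3.14, 3.14, 3.14].

INTERFACE

Orientations are given as a 3x3 rotation matrix whose columns are the frame's x, y, z axes.
In Python, from rig import state, read_camera, finish_job, boxes_of, silhouettes gives the robot as it stands. The module is installed in compiled form; this text tells all that it offers.
- The arm moves only by the tool carry_out, never from a script. Its argument "moves" is a list that holds one entry, the list of rows, each a list of 5 numbers: the shift along the tool's x, y, z in m, then the turn about the tool's y in rad, then the finger opening in m, from 0 to 0.0854. In form: [[[tx, ty, tz, turn, jaw], ...]]. A call has 1 to 10 rows; each row is the pose to reach, as a shift and turn from the pose commanded when the call began, along the tool's axes at that moment; what a row does not reach only later rows make up. A row lasts 1/12 s, in which the tool goes at most 41.7 mm and 7.16 degrees, less where a joint would pass 70% of its speed; a pose out of reach is approached as far as the arm can. A call with a gripper value outside its range is refused whole. The fingers move at their own pace and stop on an object; "grip_force" is the grip in N (left out, the last holds). Time passes only in rows, so rows that repeat a pose let the fingers close. It gives the time, the measured TCP pose, the force and the opening at its end, in the units of the state.
- state(): the state, without advancing time (a new reading comes with each control period).
- read_camera(name): name is "scene" or "top" or "wrist"; returns a dict with "img" (400x640x3 uint8, blue, green, red), "fx", "fy", "cx", "cy" (pixels), "eye" and "orientation" of the camera in the world. Camera axes: x right, y up, looking along -z (the intrinsics and any distortion apply to the point x, -y, -z); pixel columns grow to the right and rows downward; lengths in m; the calibration is good to about 2 mm. A picture is of the moment at which its call begins. There is no depth.
- finish_job(): hands the job in, once; it reports no verdict.
Trained networks look in a picture, given as the dict that the camera call returned (one of the last four; its "shot" number tells which), for a name from the list of things; names that differ only in an ending like _2 or _b are one class to them, and where a whole thing is asked for, a point or a joint stands for the part that bears it (a point fixed in the world has none). Each returns a list of dicts, best first, with "confidence" (0 to 1); they miss things now and then, are a little off and sometimes report something else, mostly with a low value. They report only what shows in the picture. A call takes as long as a camera call. They do not tell look-alikes from the thing itself.
- boxes_of(picture, label): "bbox" ([left, top, width, height] as shares, 0 to 1, of the picture: columns of its width, rows of its height, round what is visible of it).
- silhouettes(picture, label): "region" (400x640 bool, what is visible of it) and "bbox" ([left, top, width, height] as shares, 0 to 1, of the picture: columns of its width, rows of its height, round what is visible of it).
The state is a dict: "t": time; "joints": joint angles; "joint_velocities": joint speeds; "joint_efforts": joint torques, N m; "tcp_pos": TCP position; "orientation": TCP orientation; "ft_force": force on the tool from outside, world axes, zero at the start; "ft_torque": the same for the moment, N m; "gripper_width": finger opening in m.
Only numpy, scipy, OpenCV 4.12 (cv2) and the standard library are available. Lean on these libraries where they do the work, as an engineer would, in place of code of your own. Each camera call takes 0.05 s, during which the arm holds its last target.

TASK

Three half bottles lie loose on the table top: lay the longest in the long cradle on the plywood board and the shortest in the short cradle (in either order), then set the loose pine spacer across those two bottles, centred, so that both sit in its lower notches, and finally lay the middle-length bottle in the notches on top of the spacer. Each bottle lies along its notches with the middle of its straight part centred over them, neck either way. It is glass, so set everything down without dropping it.

Things in the scene. Friction and masses are not known exactly. Their poses are not given: they have to be found in the camera images.
- long_bottle_mid (a point): the longest bottle: half-size wine bottle, dark glass, paper label, lying on its side, 0.5 to 0.8 kg; straight part 58 mm in diameter, 140 mm long, then a long slender taper to the neck; 280 mm long over all. Point on its axis, half-way along the straight part (29 mm above the table, 70 mm from the flat base); x runs along the bottle to the neck
- middle_bottle_mid (a point): the middle-length bottle: half-size wine bottle, dark glass, paper label, lying on its side, 0.5 to 0.8 kg; straight part 58 mm in diameter, 150 mm long, then square shoulders and a straight thin neck; 235 mm long over all. Point on its axis, half-way along the straight part (29 mm above the table, 75 mm from the flat base); x runs along the bottle to the neck
- short_bottle_mid (a point): the shortest bottle: half-size wine bottle, dark glass, paper label, lying on its side, 0.5 to 0.8 kg; straight part 58 mm in diameter, 140 mm long, then square shoulders and a stubby neck; 190 mm long over all. Point on its axis, half-way along the straight part (29 mm above the table, 70 mm from the flat base); x runs along the bottle to the neck
- spacer_grip (a point): loose pine spacer: two bars 190 mm long (y), 22 thick, 48 tall, centred at x = -45 and +45 mm, joined by a web along x, 22 mm wide and tall, 68 long. Point: middle of the web, gripped across y, 26.5 mm above the bars' underside; z up. Each bar: notches 34 mm wide below at y = -60 and +60 (9 deep), above at y = 0 (13.5 deep). Axis of a bottle in the top notches: 45 mm above this point
- long_cradle: long cradle fixed on the board, bare pine, 197 mm long, 80 wide, 25 tall, three cross slats. Origin on its underside (board top), mid-seat; x along the seat, z up. Slats 22 mm thick at x = -45, +45 and +122 mm, with notches 34 mm wide at y = 0; a bottle's straight part rests in the first two, its axis 48.5 mm above this origin
- short_cradle: short cradle fixed on the board, bare pine, 124 mm long, 80 wide, 25 tall, two cross slats. Origin on its underside (board top), mid-seat; x along the seat, z up. Slats 22 mm thick at x = -45 and +45 mm, with notches 34 mm wide at y = 0; a bottle rests in them, its axis 48.5 mm above this origin
- board: fixed plywood board, 230 x 220 x 12 mm; origin at the centre of its underside; x parallel to the cradles' x, z up. The cradles stand on it at x = 0, y = +60 and -60 mm (which is which varies). The spacer belongs over this origin, x along the board's x (either way round); on the two bottles its web's middle is 110.5 mm above this origin
Not all that is in view belongs to the job. What is shaped like the part that bears middle_bottle_mid but red is not meant.

How it is judged:
By the outcome, as a careful person would: the job done as asked, in the order asked, and still so for the second after the job is handed in, with the robot touching nothing.
It also fails if it takes over 141 s, if anything falls off the work surface, if the arm or the gripper's body presses on something with over 40 N, if the wrist force passes 120 N, or if a joint passes its speed limit or range.

## Working session

There is one attempt and no reset: what is moved stays moved. The work goes in short steps, Python scripts to look and compute and a tool call to move; the robot and the scene stay as the last step left them, time stands still between calls to the robot, and variables do not carry over. Pictures are saved under pics/ and viewed, and the job is handed in when it is done.

Besides the shell and the picture viewer there is one more tool, called after "Call:" in YAML: its name, and indented under it one key for each argument. carry_out: Moves the arm, as the interface text tells. Its arguments: {"type":"object","properties":{"moves":{"type":"array","items":{"type":"array","items":{"type":"array","items":{"type":"number"}}}},"grip_force":{"type":"number"}},"required":["moves"]}

```bash
mkdir -p pics; ls
python3 - <<'E'
from rig import *
import cv2,numpy as np
s=state()
for k,v in s.items(): print(k,np.round(v,4).tolist())
for n in ["scene","top","wrist"]:
    p=read_camera(n); cv2.imwrite(f"pics/{n}0.png",p["img"])
    print(n,{k:np.round(v,4).tolist() for k,v in p.items() if k!="img"})
E
```

```text
pics
t 0.0
joints [1.2297, 0.0528, 1.4018, 0.0, 1.6886, -0.0703]
joint_velocities [0.0013, 0.0014, 0.0006, -0.0007, 0.0008, -0.0011]
joint_efforts [-0.0006, -38.1671, -36.019, -0.0001, 0.0062, 0.0]
tcp_pos [0.1403, 0.5056, 0.2304]
orientation [[0.2675, -0.0006, -0.9636], [0.9636, -0.0015, 0.2675], [-0.0016, -1.0, 0.0001]]
ft_force [0.097, 1.1853, -0.3983]
ft_torque [-0.0226, -0.0173, 0.0094]
gripper_width 0.0855
scene {'fx': 430.613, 'fy': 430.613, 'cx': 318.8419, 'cy': 199.1296, 'eye': [1.0025, -0.5564, 1.049], 'orientation': [[0.756, -0.4962, 0.4268], [0.6543, 0.5883, -0.4751], [-0.0153, 0.6384, 0.7695]], 'shot': 1}
top {'fx': 477.4858, 'fy': 477.4858, 'cx': 315.7909, 'cy': 197.7157, 'eye': [0.3337, 0.0706, 1.5123], 'orientation': [[-0.0215, 0.9965, -0.0812], [-0.9998, -0.0219, -0.004], [-0.0058, 0.0811, 0.9967]], 'shot': 2}
wrist {'fx': 322.4126, 'fy': 322.4126, 'cx': 321.0616, 'cy': 201.0729, 'eye': [0.0742, 0.5246, 0.3727], 'orientation': [[0.2684, -0.9258, -0.2661], [0.9633, 0.2575, 0.0757], [-0.0015, -0.2766, 0.961]], 'shot': 3}
```

View pics/scene0.png

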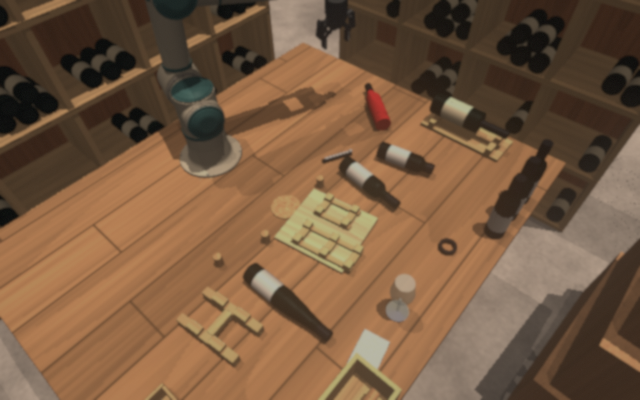

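View pics/top0.png

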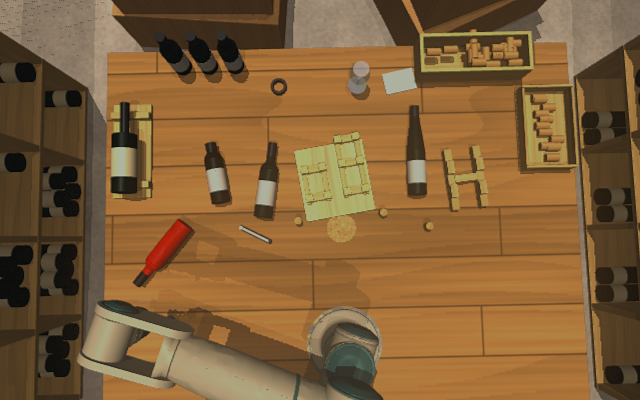

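View pics/wrist0.png

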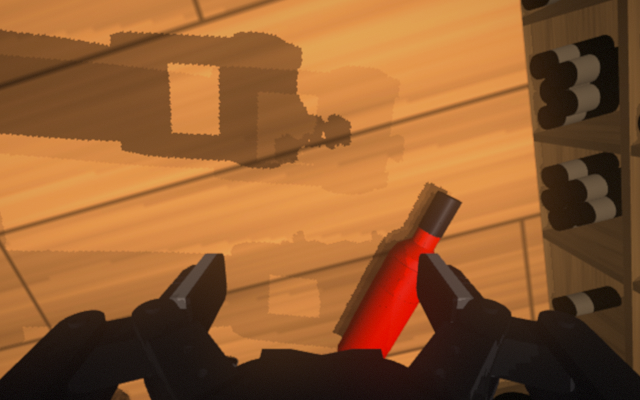

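```bash
cat > h.py <<'E'
from rig import *
import cv2,numpy as np
def ray(p,uv):
    uv=np.atleast_2d(np.asarray(uv,float))
    d=np.c_[(uv[:,0]-p["cx"])/p["fx"],-(uv[:,1]-p["cy"])/p["fy"],-np.ones(len(uv))]
    return d@np.asarray(p["orientation"]).T
def onplane(p,uv,z):
    d=ray(p,uv);e=np.asarray(p["eye"]);return (e+d*((z-e[2])/d[:,2])[:,None])[:,:2]
def proj(p,X):
    c=(np.atleast_2d(X)-p["eye"])@np.asarray(p["orientation"])
    return np.c_[p["cx"]+p["fx"]*c[:,0]/-c[:,2],p["cy"]-p["fy"]*c[:,1]/-c[:,2]]
E
python3 - <<'E'
from h import *
for cam in ["top","scene"]:
    p=read_camera(cam); vis=p["img"].copy()
    print(cam, p.get("dist"), [k for k in p])
    for n in ["long_bottle_mid","middle_bottle_mid","short_bottle_mid","spacer_grip","long_cradle","short_cradle","board"]:
        for r in silhouettes(p,n)[:5]:
            m=r["region"]; v,u=np.nonzero(m)
            P=onplane(p,np.c_[u,v],0.029)
            c,(w,h),a=cv2.minAreaRect((P*1000).astype(np.float32))
            print(n,round(r["confidence"],2),"px",u.mean().round(),v.mean().round(),"c mm",np.round(c),"size",round(w),round(h),"ang",round(a,1))
            cs,_=cv2.findContours(m.astype(np.uint8),0,1); cv2.drawContours(vis,cs,-1,(0,255,0) if 'bottle' in n else (255,0,255),1)
    cv2.imwrite(f"pics/{cam}1.png",vis)
E
```

```text
top None ['img', 'fx', 'fy', 'cx', 'cy', 'eye', 'orientation', 'shot']
long_bottle_mid 0.92 px 415.0 155.0 c mm [ 602. -239.] size 60 286 ang 89.8
middle_bottle_mid 0.79 px 164.0 250.0 c mm [291. 560.] size 62 245 ang 50.7
middle_bottle_mid 0.78 px 266.0 184.0 c mm [517. 228.] size 58 236 ang 82.1
short_bottle_mid 0.77 px 215.0 174.0 c mm [542. 391.] size 202 65 ang 7.7
spacer_grip 0.66 px 465.0 178.0 c mm [ 508. -390.] size 192 129 ang 6.5
long_cradle 0.89 px 350.0 163.0 c mm [558. -35.] size 198 82 ang 9.1
long_cradle 0.69 px 216.0 175.0 c mm [541. 390.] size 198 65 ang 10.5
short_cradle 0.67 px 315.0 183.0 c mm [502.  78.] size 118 78 ang 10.1
board 0.77 px 333.0 182.0 c mm [511.  19.] size 228 218 ang 9.3
scene None ['img', 'fx', 'fy', 'cx', 'cy', 'eye', 'orientation', 'shot']
long_bottle_mid 0.95 px 284.0 300.0 c mm [ 595. -239.] size 298 64 ang 0.4
middle_bottle_mid 0.84 px 366.0 181.0 c mm [512. 227.] size 75 260 ang 84.6
middle_bottle_mid 0.68 px 376.0 109.0 c mm [296. 553.] size 64 282 ang 50.7
middle_bottle_mid 0.49 px 403.0 158.0 c mm [539. 390.] size 200 86 ang 12.5
short_bottle_mid 0.96 px 403.0 158.0 c mm [538. 388.] size 204 86 ang 10.0
spacer_grip 0.57 px 219.0 326.0 c mm [ 513. -391.] size 204 123 ang 5.5
long_cradle 0.62 px 328.0 246.0 c mm [563. -38.] size 197 94 ang 9.2
long_cradle 0.53 px 324.0 229.0 c mm [523.   4.] size 229 221 ang 9.0
board 0.63 px 324.0 230.0 c mm [524.   3.] size 231 223 ang 8.8
board 0.33 px 282.0 298.0 c mm [ 593. -240.] size 62 295 ang 89.7
```

View pics/top1.png

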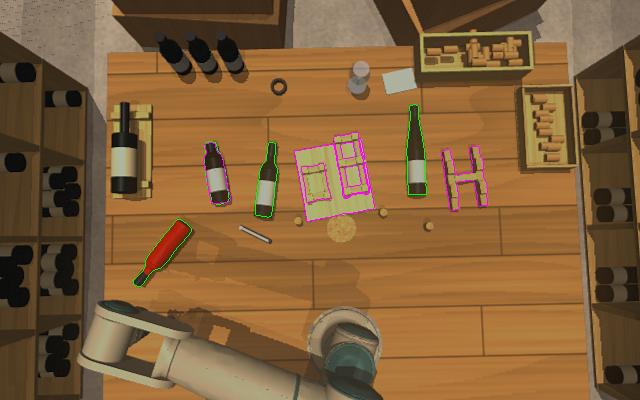

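```bash
cat >> h.py <<'E'
def go(x,y,z,ang=None):
    """shift in tool axes to reach world TCP x,y,z with jaw axis at ang deg"""
    s=state();R=np.asarray(s["orientation"]);d=R.T@(np.array([x,y,z])-s["tcp_pos"])
    cur=np.degrees(np.arctan2(R[1,0],R[0,0])); t=0
    if ang is not None: t=-np.radians((ang-cur+90)%180-90)
    print("t",round(s["t"],2),"tcp",np.round(s["tcp_pos"],4),"jaw ang",cur.round(2),"-> shift",np.round(d,4),"turn",round(t,4),"dist",np.linalg.norm(d).round(3))
E
python3 - <<'E'
from h import *
go(0.48,0.02,0.26,99.3)
p=read_camera("top"); i=p["img"]
a=cv2.resize(i[90:230,190:300],None,fx=4,fy=4,interpolation=2);b=cv2.resize(i[90:230,100:190],None,fx=4,fy=4,interpolation=2)
cv2.imwrite("pics/cropA.png",np.hstack([b,a])[:560])
E
```

```text
t 0.95 tcp [0.1404 0.5059 0.2314] jaw ang 74.49 -> shift [-0.3774 -0.0287 -0.4572] turn -0.4331 dist 0.593
```

View pics/cropA.png

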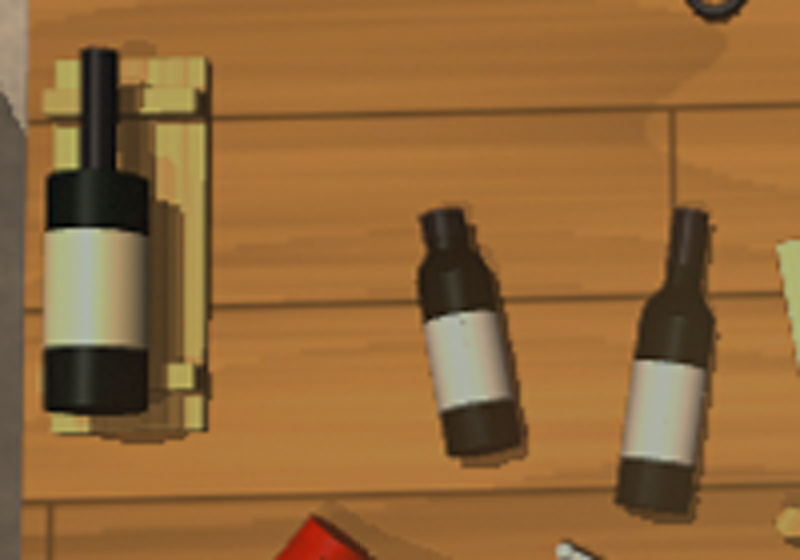

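Bottle candidates in the top image:
- Middle bottle: red (164,250), dark (266,184) and the display-rack bottle (125,150). The dark one fits: it measures 236 mm, has a thin neck and lies loose. Red is excluded, and the rack bottle is larger and not loose.
- Short bottle: (216,174), with a stubby neck and about 200 mm long.
- Long bottle: (415,155), about 286 mm long.

The crop confirms these. I'm moving over the board next.

Call:
carry_out:
  moves:
    - [[-0.025,-0.029,-0.03,-0.06,0.085],[-0.06,-0.029,-0.06,-0.15,0.085],[-0.09,-0.029,-0.1,-0.25,0.085],[-0.12,-0.029,-0.14,-0.35,0.085],[-0.15,-0.029,-0.18,-0.433,0.085],[-0.18,-0.029,-0.215,-0.433,0.085],[-0.205,-0.029,-0.25,-0.433,0.085],[-0.23,-0.029,-0.28,-0.433,0.085],[-0.26,-0.029,-0.315,-0.433,0.085],[-0.285,-0.029,-0.345,-0.433,0.085]]

```text
t: 1.83
tcp_pos: [0.374, 0.1707, 0.2606]
orientation: [[-0.162, 0.001, -0.987], [0.987, 0.0, -0.162], [0.0, -1.0, -0.001]]
ft_force: [1.1, 0.7, -0.1]
gripper_width: 0.0848
```

Run:
```python
from h import *
go(0.48,0.02,0.26,99.3)
```

```text
t 1.83 tcp [0.374  0.1707 0.2606] jaw ang 99.3 -> shift [-0.1658  0.0007 -0.0803] turn -0.0 dist 0.184
```

Call:
carry_out:
  moves:
    - [[-0.033,0,-0.016,0,0.085],[-0.066,0,-0.032,0,0.085],[-0.1,0,-0.048,0,0.085],[-0.131,0,-0.063,0,0.085],[-0.131,0,-0.063,0,0.085],[-0.131,0,-0.063,0,0.085]]

```text
t: 2.33
tcp_pos: [0.457, 0.0523, 0.2599]
orientation: [[-0.158, -0.001, -0.987], [0.987, 0.0, -0.158], [0.0, -1.0, 0.001]]
ft_force: [0.1, 0.4, 0.1]
gripper_width: 0.0852
```

Run:
```python
from h import *
go(0.48,0.02,0.26,99.3)
p=read_camera("wrist"); vis=p["img"].copy(); q={k:v for k,v in p.items()}
for n,z in [("long_cradle",.037),("short_cradle",.037),("board",.012)]:
    for r in silhouettes(p,n)[:2]:
        m=r["region"]; v,u=np.nonzero(m)
        P=onplane(p,np.c_[u,v],z)
        c,(w,h),a=cv2.minAreaRect((P*1000).astype(np.float32))
        print(n,round(r["confidence"],2),"px",u.mean().round(),v.mean().round(),"c mm",np.round(c,1),"size",round(w),round(h),"ang",round(a,1))
        cs,_=cv2.findContours(m.astype(np.uint8),0,1); cv2.drawContours(vis,cs,-1,(255,0,255),1)
cv2.imwrite("pics/w_board.png",vis); cv2.imwrite("pics/w_board_raw.png",p["img"])
import pickle; pickle.dump(q,open("wb.pkl","wb"))
```

```text
t 2.33 tcp [0.457  0.0523 0.2599] jaw ang 99.11 -> shift [-0.0355 -0.0001 -0.0176] turn -0.0033 dist 0.04
long_cradle 0.87 px 242.0 227.0 c mm [556.2 -32.9] size 198 83 ang 9.5
short_cradle 0.59 px 336.0 207.0 c mm [500.2  76.9] size 121 80 ang 8.9
board 0.6 px 291.0 190.0 c mm [513.6  18.7] size 229 220 ang 9.1
```

View pics/w_board.png

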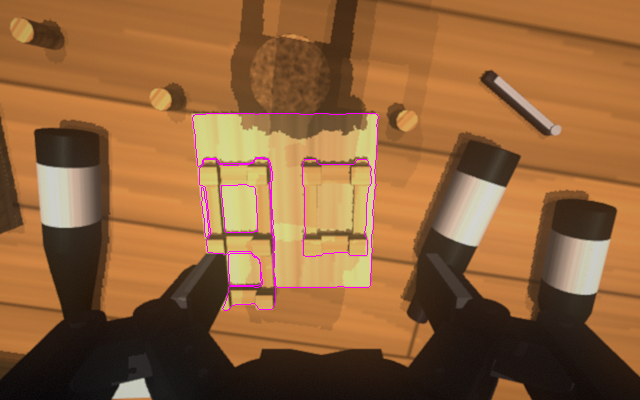

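The wrist view shows the board at about px (285,200), with the long cradle at (240,227) on its -y side and the short cradle at (336,207). Board centre is (0.5126, 0.0188) with yaw 9.2°, and the top view agrees to 2 mm. I'm going to the long bottle next.

Run:
```python
from h import *
go(0.48,-0.235,0.25,90)
```

```text
t 2.53 tcp [0.4562 0.0545 0.2605] jaw ang 99.39 -> shift [-0.2895  0.0105  0.0238] turn 0.1639 dist 0.291
```

Call:
carry_out:
  moves:
    - [[-0.037,0.01,0.003,0.02,0.085],[-0.074,0.01,0.006,0.05,0.085],[-0.111,0.01,0.009,0.08,0.085],[-0.148,0.01,0.012,0.11,0.085],[-0.185,0.01,0.015,0.14,0.085],[-0.222,0.01,0.018,0.164,0.085],[-0.259,0.01,0.021,0.164,0.085],[-0.2895,0.01,0.024,0.164,0.085],[-0.2895,0.01,0.024,0.164,0.085],[-0.2895,0.01,0.024,0.164,0.085]]

```text
t: 3.37
tcp_pos: [0.4797, -0.2362, 0.2501]
orientation: [[0.003, -0.0, -1.0], [1.0, 0.001, 0.003], [0.001, -1.0, 0.0]]
ft_force: [0.3, 0.7, 0.7]
gripper_width: 0.0853
```

```bash
cat >> h.py <<'E'
def bott(cam,label,fn,z=0.029):
    p=read_camera(cam); vis=p["img"].copy()
    for r in silhouettes(p,label)[:3]:
        m=r["region"]; v,u=np.nonzero(m); P=onplane(p,np.c_[u,v],z)*1000
        c,(w,h),a=cv2.minAreaRect(P.astype(np.float32))
        mu=P.mean(0); ax=np.linalg.svd(P-mu,full_matrices=False)[2][0]; ax*=np.sign(ax[0])
        t=(P-mu)@ax; s=(P-mu)@np.array([-ax[1],ax[0]])
        # straight part: axis line from mid of side edges
        B=[];
        for k in np.arange(t.min()+10,t.max()-10,6):
            i=abs(t-k)<3
            if i.sum()>20: B.append((k,s[i].min(),s[i].max()))
        B=np.array(B); wd=B[:,2]-B[:,1]; st=wd>0.93*np.percentile(wd,80)
        l=np.polyfit(B[:,0],(B[:,1]+B[:,2])/2,1)
        print(label,round(r["confidence"],2),"px",u.mean().round(),v.mean().round(),"rect c",np.round(c,1),"size",np.round([w,h]),"axis deg",np.degrees(np.arctan2(ax[1],ax[0])+np.arctan(l[0])).round(2),"widths",wd.round().astype(int).tolist())
        for nm,k in (("lo-x end",t.min()),("hi-x end",t.max())): print("  ",nm,np.round(mu+ax*k+np.array([-ax[1],ax[0]])*np.polyval(l,k),1))
        cs,_=cv2.findContours(m.astype(np.uint8),0,1); cv2.drawContours(vis,cs,-1,(0,255,0),1)
    cv2.imwrite(fn,vis)
E
python3 - <<'E'
from h import *
go(0.48,-0.235,0.25,90)
bott("wrist","long_bottle_mid","pics/w_long.png")
bott("top","long_bottle_mid","pics/t_long.png")
E
```

```text
t 3.37 tcp [ 0.4797 -0.2362  0.2501] jaw ang 89.86 -> shift [ 0.0012  0.0001 -0.0003] turn -0.0025 dist 0.001
long_bottle_mid 0.79 px 319.0 240.0 rect c [ 593.5 -240. ] size [ 62. 276.] axis deg -0.17 widths [57, 56, 56, 57, 59, 59, 59, 60, 60, 58, 58, 58, 60, 60, 59, 60, 59, 58, 58, 59, 59, 59, 60, 57, 56, 54, 53, 51, 48, 47, 45, 45, 43, 42, 39, 38, 36, 33, 32, 29, 28, 28, 28]
   lo-x end [ 455.8 -238.6]
   hi-x end [ 731.3 -239.4]
long_bottle_mid 0.94 px 415.0 145.0 rect c [ 602.5 -238.5] size [ 59. 279.] axis deg -0.15 widths [53, 56, 56, 56, 53, 53, 56, 56, 56, 56, 53, 53, 50, 50, 47, 44, 44, 44, 41, 41, 35, 35, 35, 32, 32]
   lo-x end [ 461.6 -238.3]
   hi-x end [ 742.1 -239. ]
```

View pics/w_long.png

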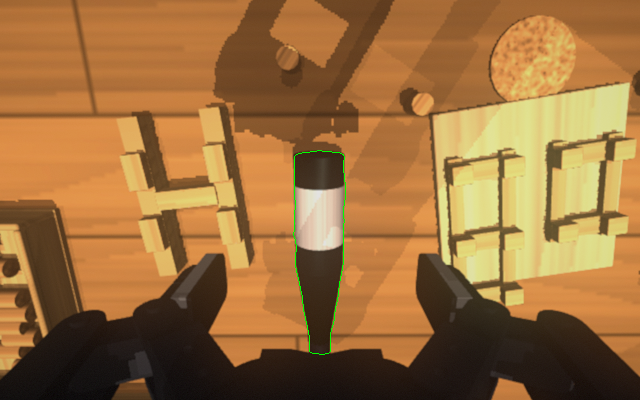

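The long bottle is at px (319,240) and clear of its neighbours: base at x = 0.4605, mid (0.5305, -0.2388), yaw 0°. I'll grip 15 mm neckwards of the mid, nearer its centre of mass.

Run:
```python
from h import *
go(0.5455,-0.2388,0.008,89.9)
```

```text
t 3.57 tcp [ 0.48   -0.2346  0.2507] jaw ang 90.03 -> shift [-0.0042  0.2427 -0.0654] turn 0.0022 dist 0.251
```

Call:
carry_out:
  moves:
    - [[-0.0015,0.005,-0.035,0,0.085],[-0.003,0.03,-0.065,0,0.085],[-0.003,0.07,-0.065,0,0.085],[-0.003,0.11,-0.065,0,0.085],[-0.003,0.15,-0.065,0,0.085],[-0.003,0.185,-0.065,0,0.085],[-0.003,0.215,-0.065,0,0.085],[-0.003,0.235,-0.065,0,0.085],[-0.003,0.242,-0.065,0,0.085],[-0.003,0.242,-0.065,0,0.085]]
  grip_force: 90

```text
t: 4.4
tcp_pos: [0.5439, -0.2376, 0.0066]
orientation: [[0.0, -0.003, -1.0], [1.0, 0.002, 0.0], [0.002, -1.0, 0.003]]
ft_force: [-0.6, -1.1, 0.3]
gripper_width: 0.0851
```

Call:
carry_out:
  moves:
    - [[0,0,0,0,0.05],[0,0,0,0,0.05],[0,0,0,0,0.05],[0,0,0,0,0.05],[0,0,0,0,0.05],[0,0,0,0,0.05],[0,0,0,0,0.05],[0,0,0,0,0.05]]
  grip_force: 90

```text
t: 5.07
tcp_pos: [0.5463, -0.2398, 0.0114]
orientation: [[0.002, 0.005, -1.0], [1.0, -0.002, 0.002], [-0.002, -1.0, -0.005]]
ft_force: [-1.3, 0.8, 6.7]
gripper_width: 0.0558
```

Call:
carry_out:
  moves:
    - [[0,-0.005,0,0,0.05],[0,-0.015,0,0,0.05],[0,-0.03,0,0,0.05],[0,-0.055,0,0,0.05],[0,-0.08,0,0,0.05],[0,-0.105,0,0,0.05],[0,-0.125,0,0,0.05],[0,-0.13,0,0,0.05],[0,-0.13,0,0,0.05],[0,-0.13,0,0,0.05]]

```text
t: 5.9
tcp_pos: [0.5441, -0.2389, 0.137]
orientation: [[0.002, -0.002, -1.0], [1.0, 0.001, 0.002], [0.001, -1.0, 0.002]]
ft_force: [0.2, -0.4, -7.2]
gripper_width: 0.056
```

Run:
```python
from h import *
bo=np.array([.5222,-.0404]); u=np.array([np.cos(np.radians(9.2)),np.sin(np.radians(9.2))])
g=bo+u*0.015; print(g)
go(*g,0.139,99.2)
for c in ["wrist","scene"]:
    p=read_camera(c); cv2.imwrite(f"pics/{c}_lift1.png",p["img"])
s=state();print(s["ft_force"],s["gripper_width"])
```

```text
[ 0.53700704 -0.03800178]
t 5.9 tcp [ 0.5441 -0.2389  0.137 ] jaw ang 89.9 -> shift [ 0.2009 -0.0018  0.0074] turn -0.1624 dist 0.201
[ 0.27611994 -0.45544493 -5.82151783] 0.055614526345716814
```

View pics/wrist_lift1.png

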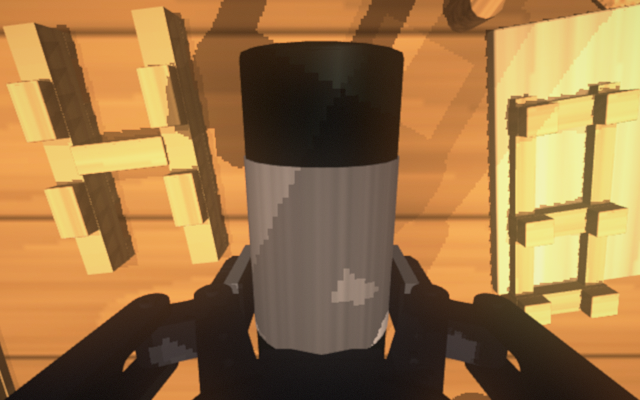

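View pics/scene_lift1.png

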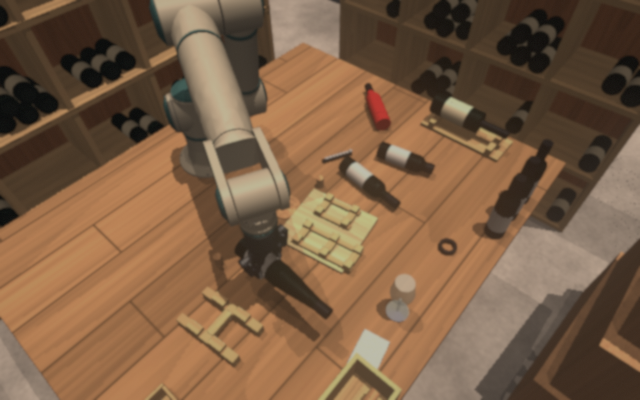

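Run:
```python
from h import *
p=read_camera("wrist");s=state();T=np.array(s["tcp_pos"]);print(T)
for pitch in (-5,0,5,10):
    a=np.radians(pitch); # positive: base up
    for dz in (.029,-.029):
        l=-.085
        X=T+[l*np.cos(a)+ dz*np.sin(a),0,.0195-l*np.sin(a)+dz*np.cos(a)]
        print(pitch,dz,proj(p,X).round(1))
```

```text
[ 0.54375214 -0.23872425  0.13596042]
-5 0.029 [[320.4  40.9]]
-5 -0.029 [[320.5  78.5]]
0 0.029 [[320.4  44.3]]
0 -0.029 [[320.5  70. ]]
5 0.029 [[320.4  51.2]]
5 -0.029 [[320.4  62.2]]
10 0.029 [[320.4  62.4]]
10 -0.029 [[320.4  55.1]]
```

Held level. I'm carrying it over the long cradle.

Call:
carry_out:
  moves:
    - [[0.01,0,0,-0.005,0.05],[0.03,0,0.002,-0.02,0.05],[0.06,0,0.003,-0.05,0.05],[0.095,0,0.004,-0.08,0.05],[0.13,0,0.005,-0.11,0.05],[0.16,0,0.006,-0.14,0.05],[0.182,0,0.007,-0.155,0.05],[0.196,0,0.007,-0.162,0.05],[0.201,0,0.007,-0.162,0.05],[0.201,0,0.007,-0.162,0.05]]

```text
t: 6.88
tcp_pos: [0.5377, -0.0368, 0.1378]
orientation: [[-0.161, -0.001, -0.987], [0.987, 0.0, -0.161], [0.0, -1.0, 0.001]]
ft_force: [-0.2, -0.9, -5.6]
gripper_width: 0.0557
```

Call:
carry_out:
  moves:
    - [[0,0.01,0,0,0.05],[0,0.03,0,0,0.05],[0,0.05,0,0,0.05],[0,0.06,0,0,0.05],[0,0.06,0,0,0.05],[0,0.06,0,0,0.05]]

```text
t: 7.38
tcp_pos: [0.5378, -0.0388, 0.0778]
orientation: [[-0.158, -0.001, -0.987], [0.987, 0.0, -0.158], [0.0, -1.0, 0.001]]
ft_force: [-0.2, 0.2, -5.3]
gripper_width: 0.0556
```

Run:
```python
from h import *
go(.537,-.038,0.041,99.2)
p=read_camera("wrist"); cv2.imwrite(f"pics/w_pl1.png",p["img"])
p=read_camera("scene"); cv2.imwrite(f"pics/s_pl1.png",cv2.resize(p["img"][180:340,200:440],None,fx=3,fy=3))
```

```text
t 7.38 tcp [ 0.5378 -0.0388  0.0778] jaw ang 99.11 -> shift [0.0009 0.0368 0.0006] turn -0.0015 dist 0.037
```

View pics/w_pl1.png

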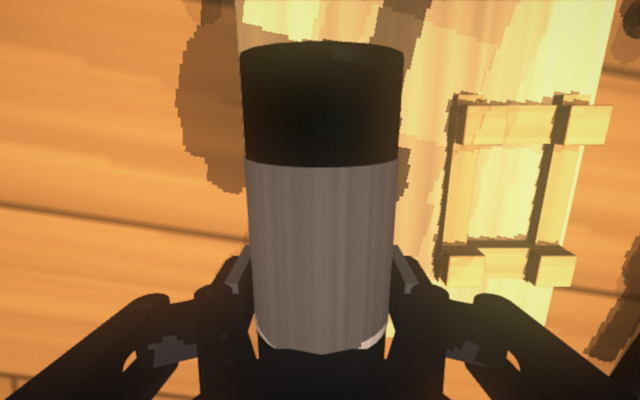

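View pics/s_pl1.png

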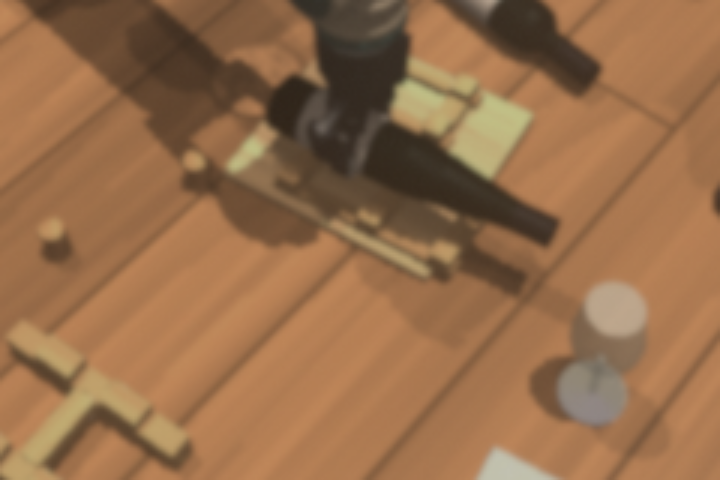

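Call:
carry_out:
  moves:
    - [[0.001,0.01,0,0,0.05],[0.001,0.02,0,0,0.05],[0.001,0.027,0,0,0.05],[0.001,0.031,0,0,0.05],[0.001,0.033,0,0,0.05],[0.001,0.034,0,0,0.05],[0.001,0.034,0,0,0.05]]

```text
t: 8.07
tcp_pos: [0.538, -0.0372, 0.0444]
orientation: [[-0.159, 0.0, -0.987], [0.987, -0.0, -0.159], [-0.0, -1.0, -0.0]]
ft_force: [-0.4, -0.1, -6.2]
gripper_width: 0.0557
```

Call:
carry_out:
  moves:
    - [[0,0.001,0,0,0.05],[0,0.002,0,0,0.05],[0,0.002,0,0,0.05]]

```text
t: 8.32
tcp_pos: [0.5386, -0.0375, 0.0434]
orientation: [[-0.159, 0.002, -0.987], [0.987, -0.001, -0.159], [-0.001, -1.0, -0.002]]
ft_force: [-0.7, -1.8, 0.9]
gripper_width: 0.0553
```

Call:
carry_out:
  moves:
    - [[0,0.001,0,0,0.05],[0,0.001,0,0,0.05]]

```text
t: 8.48
tcp_pos: [0.539, -0.0377, 0.043]
orientation: [[-0.159, 0.003, -0.987], [0.987, -0.001, -0.159], [-0.002, -1.0, -0.003]]
ft_force: [-1.2, -3.0, 4.9]
gripper_width: 0.0556
```

Call:
carry_out:
  moves:
    - [[0,0,0,0,0.06],[0,0,0,0,0.065],[0,0,0,0,0.07],[0,0,0,0,0.075],[0,0,0,0,0.08],[0,0,0,0,0.08]]

```text
t: 8.98
tcp_pos: [0.5379, -0.0371, 0.0413]
orientation: [[-0.16, 0.0, -0.987], [0.987, 0.0, -0.16], [0.0, -1.0, -0.0]]
ft_force: [-0.1, 0.1, 0.4]
gripper_width: 0.0801
```

Call:
carry_out:
  moves:
    - [[0,-0.01,0,0,0.08],[0,-0.03,0,0,0.08],[0,-0.06,0,0,0.085],[0,-0.1,0,0,0.085],[0,-0.14,0,0,0.085],[0,-0.18,0,0,0.085],[0,-0.2,0,0,0.085],[0,-0.2,0,0,0.085]]

```text
t: 9.65
tcp_pos: [0.5396, -0.0374, 0.2488]
orientation: [[-0.16, 0.012, -0.987], [0.987, -0.001, -0.16], [-0.003, -1.0, -0.011]]
ft_force: [0.8, -0.3, 0.2]
gripper_width: 0.085
```

Run:
```python
from h import *
go(.47,.36,0.25,90+8)
bott("top","long_bottle_mid","pics/t_long2.png",z=.0605)
bott("wrist","long_bottle_mid","pics/w_long2.png",z=.0605)
```

```text
t 9.65 tcp [ 0.5396 -0.0374  0.2488] jaw ang 99.18 -> shift [ 0.4034 -0.0025  0.0053] turn 0.0206 dist 0.403
long_bottle_mid 0.88 px 353.0 169.0 rect c [602.5 -28. ] size [263.  54.] axis deg 12.79 widths [40, 50, 53, 53, 53, 53, 51, 54, 54, 51, 44, 35]
   lo-x end [473.2 -52.2]
   hi-x end [729.7   6. ]
long_bottle_mid 0.71 px 315.0 183.0 rect c [497.9  77.6] size [119.  77.] axis deg 9.47 widths [75, 75, 77, 74, 72, 75, 75, 75]
   lo-x end [439.6  67.7]
   hi-x end [556.9  87.3]
long_bottle_mid 0.59 px 320.0 197.0 rect c [597.3 -29.5] size [293.  59.] axis deg 9.17 widths [58, 57, 57, 58, 58, 58, 58, 58, 58, 58, 58, 59, 58, 59, 58, 58, 58, 57, 57, 57, 58, 58, 57, 56, 54, 52, 50, 49, 46, 44, 42, 40, 38, 37, 36, 34, 33, 31, 30, 28, 28, 28, 28, 27, 25, 25]
   lo-x end [452.5 -52.7]
   hi-x end [742.   -5.9]
```

View pics/w_long2.png

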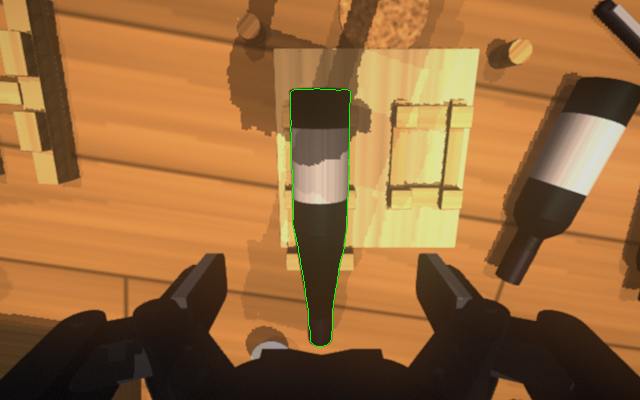

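View pics/t_long2.png

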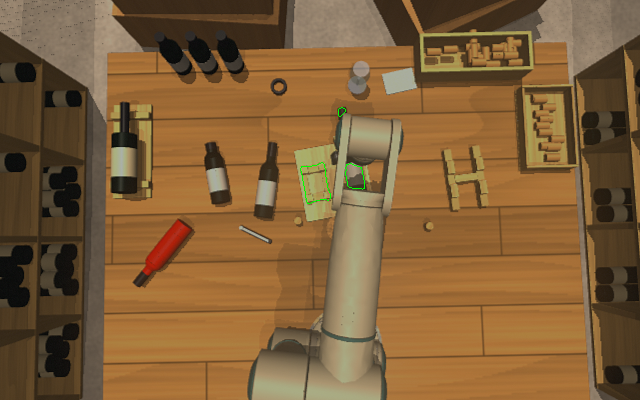

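The long bottle is seated on the long cradle: base at x = 0.4525, expected about 0.453. The short bottle is next.

Call:
carry_out:
  moves:
    - [[0.02,0,0,0.01,0.085],[0.06,0,0.001,0.02,0.085],[0.1,0,0.002,0.02,0.085],[0.14,0,0.003,0.02,0.085],[0.18,0,0.004,0.02,0.085],[0.22,0,0.005,0.02,0.085],[0.26,0,0.005,0.02,0.085],[0.3,0,0.005,0.02,0.085],[0.34,0,0.005,0.02,0.085],[0.375,0,0.005,0.02,0.085]]

```text
t: 10.68
tcp_pos: [0.4716, 0.3343, 0.2392]
orientation: [[-0.141, -0.003, -0.99], [0.99, -0.002, -0.141], [-0.001, -1.0, 0.003]]
ft_force: [0.8, 0.1, 1.1]
gripper_width: 0.0851
```

Call:
carry_out:
  moves:
    - [[0.015,0,0,0,0.085],[0.028,0,0,0,0.085],[0.028,0,0,0,0.085],[0.028,0,0,0,0.085]]

```text
t: 11.02
tcp_pos: [0.4694, 0.3592, 0.2405]
orientation: [[-0.14, -0.001, -0.99], [0.99, -0.001, -0.14], [-0.001, -1.0, 0.001]]
ft_force: [-0.3, -0.6, -0.7]
gripper_width: 0.0849
```

Run:
```python
from h import *
bott("wrist","short_bottle_mid","pics/w_short.png")
bott("top","short_bottle_mid","pics/t_short.png")
bott("top","long_bottle_mid","pics/t_long3.png",z=.0605)
```

```text
short_bottle_mid 0.91 px 339.0 227.0 rect c [546.6 391.3] size [205.  58.] axis deg 9.81 widths [56, 56, 56, 57, 57, 58, 58, 57, 57, 58, 58, 58, 56, 56, 56, 57, 57, 57, 57, 58, 57, 57, 57, 55, 51, 48, 35, 31, 31, 33, 31]
   lo-x end [445.7 374. ]
   hi-x end [647.5 408.9]
short_bottle_mid 0.59 px 215.0 168.0 rect c [542.1 387.3] size [196.  57.] axis deg 5.3 widths [35, 32, 35, 35, 32, 32, 35, 38, 38, 38, 35, 35, 35, 32]
   lo-x end [444.4 379.8]
   hi-x end [639.3 397.9]
short_bottle_mid 0.58 px 464.0 178.0 rect c [ 508.7 -389.8] size [190. 126.] axis deg 8.32 widths [97, 120, 122, 121, 120, 124, 124, 121, 121, 125, 121, 123, 118, 120, 120, 117, 117, 121, 121, 121, 123, 121, 121, 121, 115, 115, 115, 115, 115, 115, 98]
   lo-x end [ 407.4 -403.1]
   hi-x end [ 607.7 -373.8]
long_bottle_mid 0.82 px 351.0 158.0 rect c [591.9 -30.5] size [285.  62.] axis deg 9.46 widths [59, 59, 59, 59, 59, 59, 60, 60, 62, 60, 60, 60, 60, 60, 60, 60, 57, 60, 57, 57, 57, 59, 59, 57, 54, 53, 54, 51, 51, 44, 44, 41, 39, 38, 35, 35, 35, 32, 32]
   lo-x end [451.1 -53.9]
   hi-x end [732.6  -7. ]
```

View pics/w_short.png

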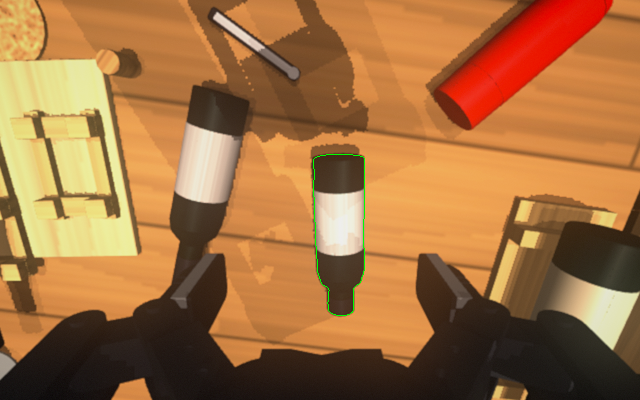

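View pics/t_long3.png

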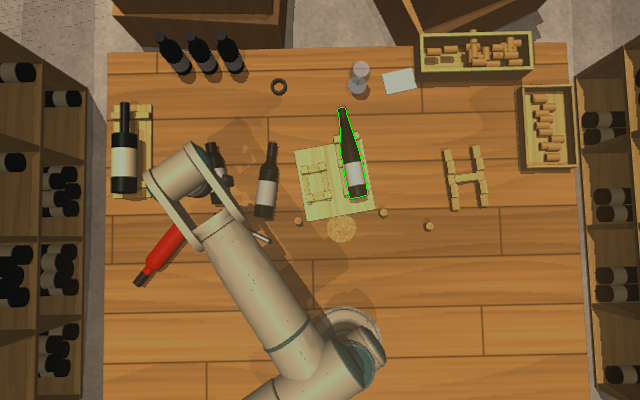

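The short bottle is at px (339,227), mid (0.5175, 0.3865), yaw 9.8°. Its length and the top view agree. I'll grip it 8 mm neckwards of the mid.

Run:
```python
from h import *
go(0.5254,0.3878,0.008,99.8)
```

```text
t 11.32 tcp [0.4697 0.359  0.2416] jaw ang 97.95 -> shift [ 0.0208  0.2336 -0.0591] turn -0.0323 dist 0.242
```

Call:
carry_out:
  moves:
    - [[0.01,0.005,-0.03,-0.02,0.085],[0.021,0.025,-0.059,-0.032,0.085],[0.021,0.06,-0.059,-0.032,0.085],[0.021,0.1,-0.059,-0.032,0.085],[0.021,0.14,-0.059,-0.032,0.085],[0.021,0.175,-0.059,-0.032,0.085],[0.021,0.205,-0.059,-0.032,0.085],[0.021,0.225,-0.059,-0.032,0.085],[0.021,0.232,-0.059,-0.032,0.085],[0.021,0.232,-0.059,-0.032,0.085]]

```text
t: 12.15
tcp_pos: [0.5239, 0.3879, 0.0072]
orientation: [[-0.171, -0.003, -0.985], [0.985, -0.002, -0.171], [-0.002, -1.0, 0.004]]
ft_force: [0.0, 0.3, 0.1]
gripper_width: 0.085
```

Call:
carry_out:
  moves:
    - [[0,0,0,0,0.05],[0,0,0,0,0.05],[0,0,0,0,0.05],[0,0,0,0,0.05],[0,0,0,0,0.05],[0,0,0,0,0.05],[0,0,0,0,0.05],[0,0,0,0,0.05]]

```text
t: 12.82
tcp_pos: [0.5264, 0.3898, 0.0127]
orientation: [[-0.171, 0.005, -0.985], [0.985, 0.003, -0.171], [0.002, -1.0, -0.005]]
ft_force: [0.3, -1.4, 6.8]
gripper_width: 0.0557
```

Call:
carry_out:
  moves:
    - [[0,-0.005,0,0,0.05],[0,-0.015,0,0,0.05],[0,-0.03,0,0,0.05],[0,-0.055,0,0,0.05],[0,-0.08,0,0,0.05],[0,-0.105,0,0,0.05],[0,-0.125,0,0,0.05],[0,-0.13,0,0,0.05],[0,-0.13,0,0,0.05],[0,-0.13,0,0,0.05]]

```text
t: 13.65
tcp_pos: [0.5241, 0.3887, 0.1379]
orientation: [[-0.171, -0.002, -0.985], [0.985, -0.001, -0.171], [-0.001, -1.0, 0.002]]
ft_force: [-0.5, -0.1, -6.3]
gripper_width: 0.0557
```

Run:
```python
from h import *
bo=np.array([.503,.078]); u=np.array([np.cos(np.radians(9.2)),np.sin(np.radians(9.2))])
g=bo+u*0.008; print(g)
go(*g,0.137,99.2)
p=read_camera("wrist");s=state();T=np.array(s["tcp_pos"]);R=np.array(s["orientation"])
for pitch in (-5,0,5,10):
    a=np.radians(pitch)
    for dz in (.029,-.029):
        l=-.078
        X=T+R@[0,-(.0195-l*np.sin(a)+dz*np.cos(a)),-(l*np.cos(a)+dz*np.sin(a))]
        print(pitch,dz,proj(p,X).round(1))
cv2.imwrite("pics/w_lift2.png",p["img"])
```

```text
[0.51089709 0.07927905]
t 13.65 tcp [0.5241 0.3887 0.1379] jaw ang 99.87 -> shift [-0.3025  0.0012  0.0661] turn 0.0117 dist 0.31
-5 0.029 [[321.1  66.4]]
-5 -0.029 [[321.1  93.2]]
0 0.029 [[321.1  72.1]]
0 -0.029 [[321.1  85.9]]
5 0.029 [[321.1  81.2]]
5 -0.029 [[321.1  79.3]]
10 0.029 [[321.1  94.1]]
10 -0.029 [[321.1  73.5]]
```

View pics/w_lift2.png

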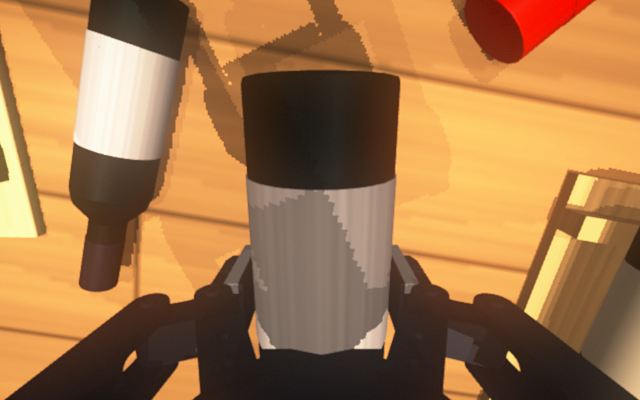

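Level: the base rim is at row 71, as predicted. I'm carrying it to the short cradle.

Call:
carry_out:
  moves:
    - [[-0.015,0,0.003,0,0.05],[-0.045,0,0.01,0,0.05],[-0.08,0,0.017,0.002,0.05],[-0.115,0,0.025,0.004,0.05],[-0.15,0,0.033,0.006,0.05],[-0.185,0,0.041,0.008,0.05],[-0.22,0,0.049,0.01,0.05],[-0.25,0,0.055,0.012,0.05],[-0.275,0,0.06,0.012,0.05],[-0.292,0,0.064,0.012,0.05]]

```text
t: 14.53
tcp_pos: [0.5105, 0.0878, 0.1373]
orientation: [[-0.158, -0.003, -0.987], [0.987, -0.001, -0.158], [-0.0, -1.0, 0.004]]
ft_force: [-0.4, -0.0, -6.4]
gripper_width: 0.0556
```

Call:
carry_out:
  moves:
    - [[-0.008,0.0,0.002,0,0.05],[-0.01,0.01,0.002,0,0.05],[-0.0105,0.03,0.002,0,0.05],[-0.0105,0.05,0.002,0,0.05],[-0.0105,0.06,0.002,0,0.05],[-0.0105,0.06,0.002,0,0.05],[-0.0105,0.06,0.002,0,0.05]]

```text
t: 15.12
tcp_pos: [0.5109, 0.0803, 0.0785]
orientation: [[-0.16, -0.002, -0.987], [0.987, 0.0, -0.16], [0.0, -1.0, 0.002]]
ft_force: [0.3, 0.1, -5.2]
gripper_width: 0.0554
```

Run:
```python
from h import *
go(.5109,.0793,0.0435,99.2)
p=read_camera("wrist"); cv2.imwrite(f"pics/w_pl2.png",p["img"])
```

```text
t 15.12 tcp [0.5109 0.0803 0.0785] jaw ang 99.23 -> shift [-0.001   0.035   0.0001] turn 0.0006 dist 0.035
```

View pics/w_pl2.png

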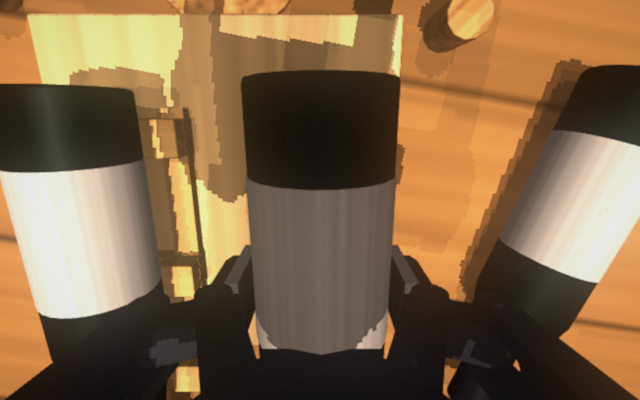

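Call:
carry_out:
  moves:
    - [[-0.001,0.01,0,0,0.05],[-0.001,0.02,0,0,0.05],[-0.001,0.027,0,0,0.05],[-0.001,0.031,0,0,0.05],[-0.001,0.033,0,0,0.05],[-0.001,0.034,0,0,0.05],[-0.001,0.034,0,0,0.05]]

```text
t: 15.75
tcp_pos: [0.5116, 0.0786, 0.0452]
orientation: [[-0.159, 0.0, -0.987], [0.987, 0.0, -0.159], [0.0, -1.0, -0.0]]
ft_force: [0.8, -0.2, -6.3]
gripper_width: 0.0553
```

Call:
carry_out:
  moves:
    - [[0,0.001,0,0,0.05],[0,0.002,0,0,0.05],[0,0.002,0,0,0.05]]

```text
t: 16.0
tcp_pos: [0.512, 0.0786, 0.0441]
orientation: [[-0.159, 0.001, -0.987], [0.987, 0.0, -0.159], [-0.0, -1.0, -0.001]]
ft_force: [-0.7, -0.4, -2.8]
gripper_width: 0.0555
```

Call:
carry_out:
  moves:
    - [[0,0.001,0,0,0.05],[0,0.0015,0,0,0.05],[0,0.0015,0,0,0.05]]

```text
t: 16.25
tcp_pos: [0.5123, 0.0786, 0.0437]
orientation: [[-0.159, 0.002, -0.987], [0.987, 0.0, -0.159], [-0.0, -1.0, -0.002]]
ft_force: [-5.9, -1.0, 6.8]
gripper_width: 0.0555
```

Call:
carry_out:
  moves:
    - [[0,0,0,0,0.06],[0,0,0,0,0.065],[0,0,0,0,0.07],[0,0,0,0,0.075],[0,0,0,0,0.075],[0,0,0,0,0.075]]

```text
t: 16.75
tcp_pos: [0.5116, 0.0787, 0.0418]
orientation: [[-0.16, 0.0, -0.987], [0.987, 0.0, -0.16], [0.0, -1.0, -0.0]]
ft_force: [0.8, 0.1, -0.3]
gripper_width: 0.0751
```

Call:
carry_out:
  moves:
    - [[0,-0.01,0,0,0.075],[0,-0.03,0,0,0.075],[0,-0.06,0,0,0.085],[0,-0.1,0,0,0.085],[0,-0.14,0,0,0.085],[0,-0.18,0,0,0.085],[0,-0.2,0,0,0.085],[0,-0.2,0,0,0.085],[0,-0.2,0,0,0.085]]

```text
t: 17.5
tcp_pos: [0.5119, 0.0787, 0.2436]
orientation: [[-0.16, 0.003, -0.987], [0.987, 0.0, -0.16], [-0.0, -1.0, -0.003]]
ft_force: [-0.2, 0.3, -0.6]
gripper_width: 0.0852
```

Run:
```python
from h import *
go(.46,-.385,0.25,98)
bott("wrist","short_bottle_mid","pics/w_short2.png",z=.0605)
```

```text
t 17.5 tcp [0.5119 0.0787 0.2436] jaw ang 99.18 -> shift [-0.4495 -0.0067  0.1252] turn 0.0206 dist 0.467
short_bottle_mid 0.73 px 321.0 180.0 rect c [532.9  81.8] size [200.  58.] axis deg 8.97 widths [56, 56, 56, 56, 58, 58, 57, 56, 56, 56, 54, 54, 57, 57, 55, 55, 56, 56, 56, 56, 56, 56, 54, 51, 49, 41, 32, 31, 33, 35]
   lo-x end [434.4  66.5]
   hi-x end [631.5  97.6]
```

View pics/w_short2.png

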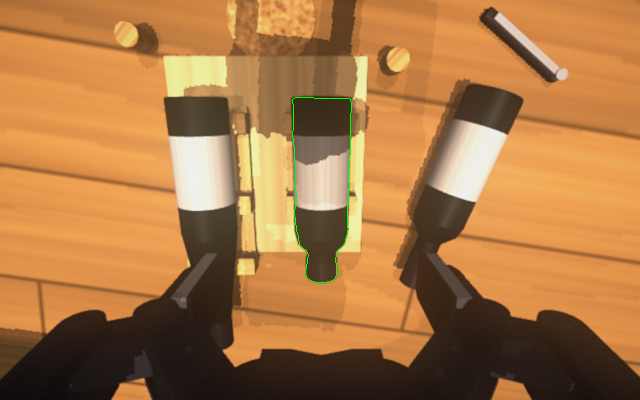

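The short bottle is seated, mid at (0.503, 0.0776). The spacer's bars run along world x, so I turn the jaw about 90° to grip its web.

Run:
```python
from h import *
go(.505,-.35,0.245,7); print(state()["joints"])
```

```text
t 17.6 tcp [0.511  0.0786 0.2405] jaw ang 99.18 -> shift [-0.4222 -0.0044  0.0743] turn -1.5328 dist 0.429
[ 8.11542614e-02  2.90578884e-02  1.40629766e+00  8.53151341e-05
  1.70844988e+00 -1.64982646e+00]
```

Call:
carry_out:
  moves:
    - [[-0.02,-0.004,0.004,0.1,0.085],[-0.06,-0.004,0.01,0.22,0.085],[-0.1,-0.004,0.017,0.34,0.085],[-0.14,-0.004,0.025,0.46,0.085],[-0.18,-0.004,0.032,0.58,0.085],[-0.22,-0.004,0.039,0.7,0.085],[-0.26,-0.004,0.046,0.82,0.085],[-0.3,-0.004,0.053,0.94,0.085],[-0.335,-0.004,0.059,1.06,0.085],[-0.37,-0.004,0.065,1.18,0.085]]

```text
t: 18.43
tcp_pos: [0.5054, -0.2987, 0.2435]
orientation: [[0.855, -0.003, -0.518], [0.518, 0.002, 0.855], [-0.001, -1.0, 0.004]]
ft_force: [0.8, -0.3, 0.7]
gripper_width: 0.085
```

Run:
```python
from h import *
go(.505,-.35,0.245,7); print(state()["joints"])
```

```text
t 18.43 tcp [ 0.5054 -0.2987  0.2435] jaw ang 31.2 -> shift [-0.0269 -0.0016 -0.0437] turn 0.4223 dist 0.051
[-5.96776053e-01  2.29038296e-01  1.18250522e+00  1.49563734e-04
  1.73386745e+00 -1.14121154e+00]
```

Call:
carry_out:
  moves:
    - [[-0.012,0,-0.02,0.11,0.085],[-0.024,0,-0.04,0.22,0.085],[-0.027,0,-0.043,0.33,0.085],[-0.027,0,-0.043,0.422,0.085],[-0.027,0,-0.043,0.422,0.085],[-0.027,0,-0.043,0.422,0.085]]

```text
t: 18.93
tcp_pos: [0.5055, -0.3474, 0.244]
orientation: [[0.991, -0.002, -0.131], [0.131, 0.002, 0.991], [-0.002, -1.0, 0.002]]
ft_force: [0.1, -0.1, 1.2]
gripper_width: 0.0852
```

Run:
```python
from h import *
import pickle
go(.505,-.35,0.245,7)
for cam in ("wrist","top"):
    p=read_camera(cam); vis=p["img"].copy(); pickle.dump(dict(p),open(f"sp_{cam}.pkl","wb"))
    for r in silhouettes(p,"spacer_grip")[:2]:
        m=r["region"]; v,u=np.nonzero(m); P=onplane(p,np.c_[u,v],.048)*1000
        c,(w,h),a=cv2.minAreaRect(P.astype(np.float32))
        print(cam,round(r["confidence"],2),u.mean().round(),v.mean().round(),np.round(c,1),round(w),round(h),round(a,1),cv2.boxPoints((c,(w,h),a)).round().tolist())
        cs,_=cv2.findContours(m.astype(np.uint8),0,1); cv2.drawContours(vis,cs,-1,(0,255,0),1)
    cv2.imwrite(f"pics/{cam}_sp.png",vis)
```

```text
t 18.93 tcp [ 0.5055 -0.3474  0.244 ] jaw ang 7.55 -> shift [-0.0009 -0.001  -0.0025] turn 0.0097 dist 0.003
wrist 0.57 318.0 210.0 [ 509.1 -387.2] 183 119 6.2 [[412.0, -338.0], [425.0, -456.0], [606.0, -437.0], [593.0, -318.0]]
top 0.74 450.0 168.0 [ 541.7 -367.8] 111 101 8.2 [[479.0, -326.0], [494.0, -426.0], [604.0, -410.0], [590.0, -310.0]]
```

View pics/wrist_sp.png

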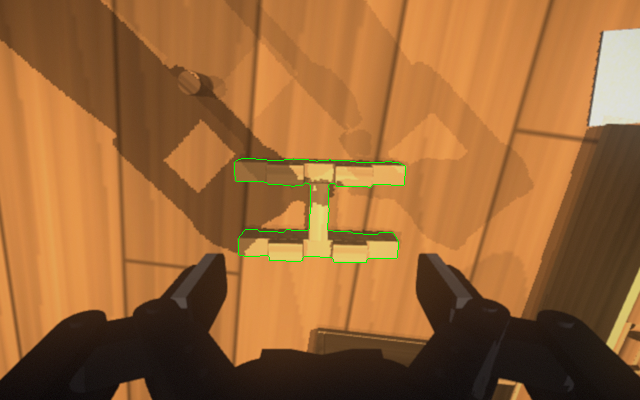

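Run:
```python
import pickle,cv2
p=pickle.load(open("sp_wrist.pkl","rb"));cv2.imwrite("pics/spz.png",cv2.resize(p["img"][145:275,220:420],None,fx=4,fy=4,interpolation=2))
```

```text
(no output)
```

View pics/spz.png

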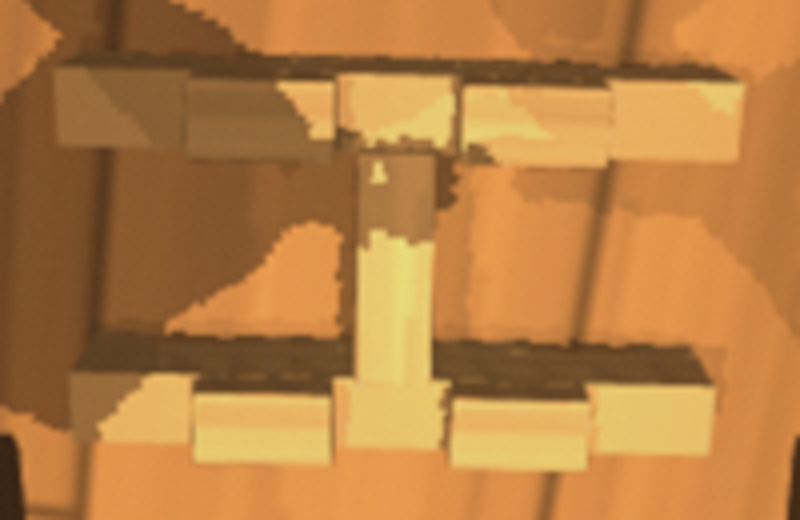

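Run:
```python
from h import *
import pickle
p=pickle.load(open("sp_wrist.pkl","rb"))
def w(u,v,z): return (onplane(p,[[220+u/4,145+v/4]],z)[0]*1000).round(1)
a=w(396,151,.0375); b=w(396,380,.0375); print("web ends",a,b,np.linalg.norm(a-b),(a+b)/2)
print("web width",w(358,300,.0375),w(434,300,.0375))
d=b-a;print("web ang",np.degrees(np.arctan2(d[1],d[0])))
# raised horn tops z=.048 outer corner of both bars
for nm,u,v in (("lower L horn bot",193,462),("lower R horn bot",588,470),("up L horn bot",188,158),("up R horn bot",608,166)): print(nm,w(u,v,.048))
# end blocks
for nm,u,v in (("lowL",75,440),("lowR",711,455),("upL",57,146),("upR",740,160)): print(nm,w(u,v,.048),w(u,v,.0345))
```

```text
web ends [ 505.5 -356.3] [ 514.2 -423.9] 68.15753810107871 [ 509.85 -390.1 ]
web width [ 500.3 -400.9] [ 521.8 -398.1]
web ang -82.66644670292013
lower L horn bot [ 459.1 -452.4]
lower R horn bot [ 572.2 -440. ]
up L horn bot [ 450.  -363.1]
up R horn bot [ 562.3 -350.5]
lowL [ 425.  -449.9] [ 422.1 -456.8]
lowR [ 606.5 -430.7] [ 610.8 -436.8]
upL [ 414.9 -364.4] [ 411.6 -367.9]
upR [ 597.2 -344.3] [ 601.2 -346.9]
```

The web measures 68.2 × 21.7 mm, as specified. Its centre is (0.5099, -0.3901), spacer y axis at 6.5°, and it lies upright with the top notch facing up.

Run:
```python
from h import *
go(.5099,-.3901,0.010,6.5)
```

```text
t 19.13 tcp [ 0.5059 -0.3473  0.2455] jaw ang 7.51 -> shift [-0.0016  0.2355 -0.043 ] turn 0.0177 dist 0.239
```

Call:
carry_out:
  moves:
    - [[-0.001,0.01,-0.03,0.018,0.06],[-0.0015,0.03,-0.043,0.018,0.06],[-0.0015,0.065,-0.043,0.018,0.06],[-0.0015,0.105,-0.043,0.018,0.06],[-0.0015,0.14,-0.043,0.018,0.06],[-0.0015,0.175,-0.043,0.018,0.06],[-0.0015,0.205,-0.043,0.018,0.06],[-0.0015,0.225,-0.043,0.018,0.06],[-0.0015,0.235,-0.043,0.018,0.06],[-0.0015,0.235,-0.043,0.018,0.06]]
  grip_force: 70

```text
t: 19.97
tcp_pos: [0.5088, -0.3893, 0.0079]
orientation: [[0.994, -0.004, -0.112], [0.112, 0.003, 0.994], [-0.003, -1.0, 0.004]]
ft_force: [0.1, -0.2, -0.6]
gripper_width: 0.0599
```

Call:
carry_out:
  moves:
    - [[0,0,0,0,0.01],[0,0,0,0,0.01],[0,0,0,0,0.01],[0,0,0,0,0.01],[0,0,0,0,0.01],[0,0,0,0,0.01],[0,0,0,0,0.01],[0,0,0,0,0.01]]

```text
t: 20.63
tcp_pos: [0.511, -0.3915, 0.0134]
orientation: [[0.994, 0.003, -0.111], [0.111, -0.003, 0.994], [0.003, -1.0, -0.003]]
ft_force: [-1.5, 0.6, 6.0]
gripper_width: 0.0206
```

Run:
```python
from h import *
go(.5099,-.3901,0.010,6.5)
p=read_camera("wrist"); cv2.imwrite(f"pics/w_spg.png",p["img"])
```

```text
t 20.63 tcp [ 0.511  -0.3915  0.0134] jaw ang 6.36 -> shift [-0.0009  0.0034  0.0016] turn -0.0024 dist 0.004
```

View pics/w_spg.png

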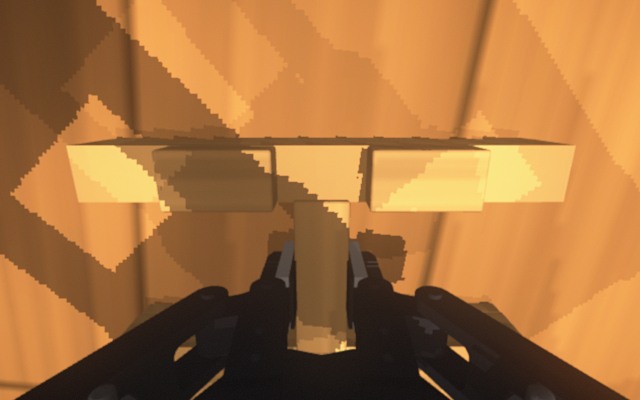

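Call:
carry_out:
  moves:
    - [[0,-0.005,0,0,0.01],[0,-0.015,0,0,0.01],[0,-0.035,0,0,0.01],[0,-0.065,0,0,0.01],[0,-0.1,0,0,0.01],[0,-0.135,0,0,0.01],[0,-0.165,0,0,0.01],[0,-0.18,0,0,0.01],[0,-0.185,0,0,0.01],[0,-0.185,0,0,0.01]]

```text
t: 21.52
tcp_pos: [0.5102, -0.3908, 0.1976]
orientation: [[0.994, 0.002, -0.111], [0.111, -0.002, 0.994], [0.002, -1.0, -0.002]]
ft_force: [-0.4, 0.8, -2.4]
gripper_width: 0.0206
```

Run:
```python
from h import *
go(.5126,.0188,0.20,99.2)
p=read_camera("wrist"); cv2.imwrite(f"pics/w_spl.png",p["img"]);s=state();print(s["gripper_width"],s["ft_force"],s["joints"])
```

```text
t 21.52 tcp [ 0.5102 -0.3908  0.1976] jaw ang 6.37 -> shift [ 0.0478 -0.0031  0.4068] turn 1.5213 dist 0.41
0.020595931183696306 [ 0.34203059 -0.32575999 -4.36753197] [-7.11104723e-01  3.98227623e-01  1.07237993e+00  9.61543265e-05
  1.67167921e+00 -8.22143788e-01]
```

View pics/w_spl.png

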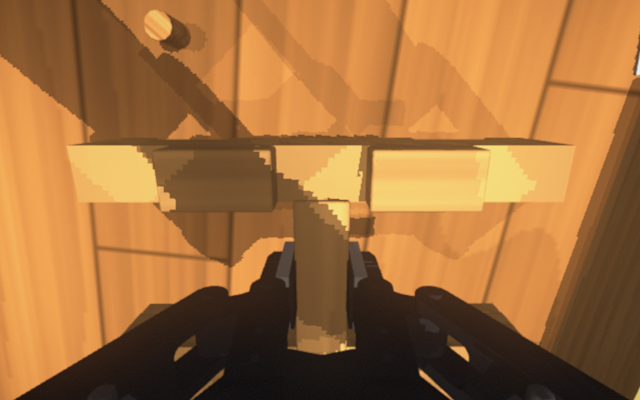

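Held squarely. I'm carrying the spacer over the board, turning the jaw to 99.2°.

Call:
carry_out:
  moves:
    - [[0.001,0,0.01,-0.05,0.01],[0.004,0,0.035,-0.15,0.01],[0.008,0,0.068,-0.26,0.01],[0.012,0,0.102,-0.38,0.01],[0.016,0,0.137,-0.5,0.01],[0.02,0,0.172,-0.62,0.01],[0.024,0,0.207,-0.74,0.01],[0.028,0,0.242,-0.86,0.01],[0.032,0,0.277,-0.98,0.01],[0.036,0,0.31,-1.1,0.01]]

```text
t: 22.4
tcp_pos: [0.51, -0.0764, 0.1933]
orientation: [[0.346, -0.004, -0.938], [0.938, 0.001, 0.346], [-0.0, -1.0, 0.004]]
ft_force: [0.4, -0.1, -2.7]
gripper_width: 0.0208
```

Run:
```python
from h import *
go(.5126,.0188,0.20,99.2)
```

```text
t 22.4 tcp [ 0.51   -0.0764  0.1933] jaw ang 69.73 -> shift [ 0.0902 -0.0066  0.0306] turn -0.5143 dist 0.095
```

Call:
carry_out:
  moves:
    - [[0.028,0,0.009,-0.11,0.01],[0.052,0,0.018,-0.22,0.01],[0.072,0,0.025,-0.33,0.01],[0.084,0,0.029,-0.43,0.01],[0.09,0,0.0305,-0.5,0.01],[0.09,0,0.0305,-0.514,0.01],[0.09,0,0.0305,-0.514,0.01],[0.09,0,0.0305,-0.514,0.01]]

```text
t: 23.07
tcp_pos: [0.514, 0.016, 0.1946]
orientation: [[-0.151, -0.002, -0.989], [0.989, -0.0, -0.151], [0.0, -1.0, 0.002]]
ft_force: [0.6, -0.1, -2.6]
gripper_width: 0.0207
```

Run:
```python
from h import *
go(.5126,.0188,0.20,99.2)
p=read_camera("wrist"); cv2.imwrite(f"pics/w_sp2.png",p["img"])
bott("wrist","long_bottle_mid","pics/x1.png",z=.0605)
bott("wrist","short_bottle_mid","pics/x2.png",z=.0605)
go(.5126,.0188,0.20,99.2)
```

```text
t 23.07 tcp [0.514  0.016  0.1946] jaw ang 98.69 -> shift [ 0.003  -0.0054  0.001 ] turn -0.0088 dist 0.006
long_bottle_mid 0.89 px 253.0 198.0 rect c [540.  -39.2] size [175.  60.] axis deg 3.36 widths [59, 59, 59, 44, 12, 17, 60, 60, 59, 60, 59, 54, 52, 37, 34, 33, 29, 25, 18]
   lo-x end [451.5 -45.8]
   hi-x end [628.6 -35.5]
short_bottle_mid 0.61 px 394.0 197.0 rect c [520.5  80.6] size [177.  60.] axis deg 13.28 widths [59, 59, 59, 58, 10, 60, 60, 59, 60, 60, 59, 57, 46, 41, 39, 34, 31, 24]
   lo-x end [433.5  60.9]
   hi-x end [607.  101.9]
t 23.32 tcp [0.5145 0.016  0.1957] jaw ang 98.75 -> shift [ 0.0031 -0.0043  0.0014] turn -0.0078 dist 0.005
```

View pics/w_sp2.png

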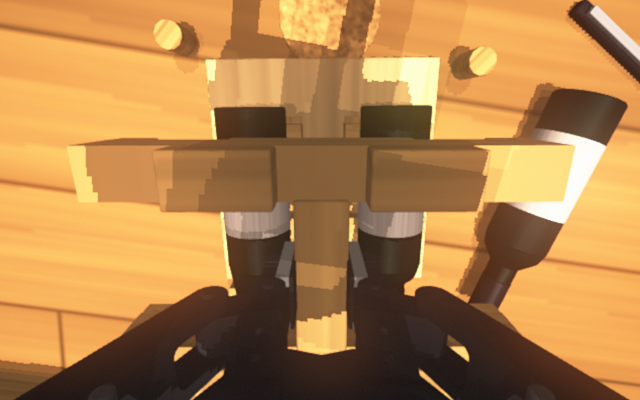

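The spacer is above both bottles, which show at px (253,·) and (394,·). Their midpoint is (0.5125, 0.018). I'm lowering it.

Call:
carry_out:
  moves:
    - [[0.002,0.01,0.001,-0.008,0.01],[0.0028,0.03,0.001,-0.008,0.01],[0.0028,0.05,0.001,-0.008,0.01],[0.0028,0.07,0.001,-0.008,0.01],[0.0028,0.082,0.001,-0.008,0.01],[0.0028,0.088,0.001,-0.008,0.01],[0.0028,0.09,0.001,-0.008,0.01],[0.0028,0.09,0.001,-0.008,0.01]]

```text
t: 23.98
tcp_pos: [0.5132, 0.0191, 0.1059]
orientation: [[-0.161, 0.0, -0.987], [0.987, 0.0, -0.161], [0.0, -1.0, -0.0]]
ft_force: [-0.0, -0.0, -1.9]
gripper_width: 0.0206
```

Run:
```python
from h import *
go(.5125,.0183,0.096,99.2)
p=read_camera("wrist"); cv2.imwrite(f"pics/w_sp3.png",p["img"])
go(.5125,.0183,0.096,99.2)
p=read_camera("scene"); cv2.imwrite(f"pics/s_sp3.png",cv2.resize(p["img"][180:340,200:440],None,fx=3,fy=3))
```

```text
t 23.98 tcp [0.5132 0.0191 0.1059] jaw ang 99.29 -> shift [-0.0007  0.0099  0.0008] turn 0.0016 dist 0.01
t 24.03 tcp [0.5136 0.0191 0.1067] jaw ang 99.29 -> shift [-0.0006  0.0107  0.0013] turn 0.0016 dist 0.011
```

View pics/w_sp3.png

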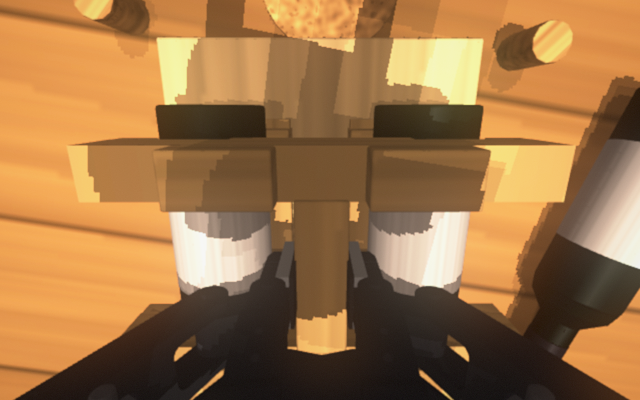

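View pics/s_sp3.png

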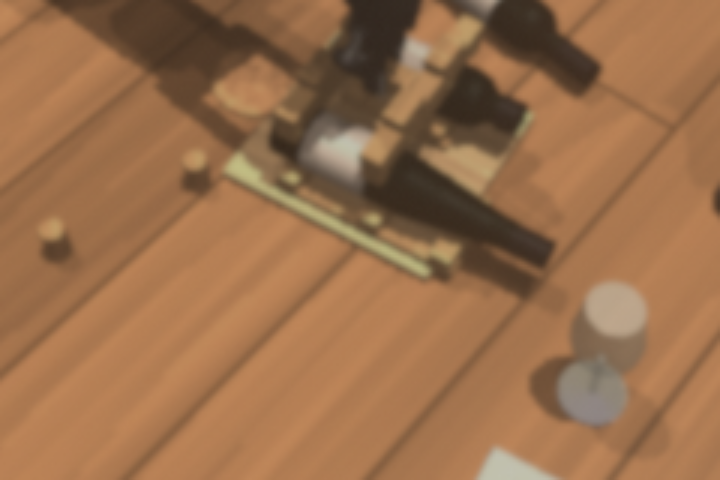

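Call:
carry_out:
  moves:
    - [[0,0.003,0.0005,0,0.01],[-0.0003,0.005,0.0008,0,0.01],[-0.0003,0.007,0.0008,0,0.01],[-0.0003,0.007,0.0008,0,0.01]]

```text
t: 24.42
tcp_pos: [0.5121, 0.0186, 0.0984]
orientation: [[-0.161, -0.001, -0.987], [0.987, 0.0, -0.161], [0.0, -1.0, 0.001]]
ft_force: [-0.1, 0.1, -2.8]
gripper_width: 0.0205
```

Call:
carry_out:
  moves:
    - [[0,0.001,0,0,0.01],[0,0.002,0,0,0.01],[0,0.002,0,0,0.01]]

```text
t: 24.67
tcp_pos: [0.5126, 0.0185, 0.0973]
orientation: [[-0.161, 0.001, -0.987], [0.987, -0.0, -0.161], [-0.0, -1.0, -0.001]]
ft_force: [-0.6, -1.1, 0.6]
gripper_width: 0.0209
```

Call:
carry_out:
  moves:
    - [[0,0.001,0,0,0.01],[0,0.001,0,0,0.01]]

```text
t: 24.83
tcp_pos: [0.513, 0.0183, 0.097]
orientation: [[-0.161, 0.002, -0.987], [0.987, -0.001, -0.161], [-0.001, -1.0, -0.002]]
ft_force: [-2.8, -2.1, 5.0]
gripper_width: 0.0205
```

Call:
carry_out:
  moves:
    - [[0,0,0,0,0.025],[0,0,0,0,0.03],[0,0,0,0,0.04],[0,0,0,0,0.045],[0,0,0,0,0.05],[0,0,0,0,0.05]]

```text
t: 25.33
tcp_pos: [0.5123, 0.0187, 0.0957]
orientation: [[-0.162, -0.0, -0.987], [0.987, 0.0, -0.162], [0.0, -1.0, 0.0]]
ft_force: [0.3, -0.4, -0.0]
gripper_width: 0.0497
```

Call:
carry_out:
  moves:
    - [[0,-0.01,0,0,0.05],[0,-0.03,0,0,0.05],[0,-0.06,0,0,0.05],[0,-0.1,0,0,0.06],[0,-0.14,0,0,0.085],[0,-0.16,0,0,0.085],[0,-0.16,0,0,0.085],[0,-0.16,0,0,0.085],[0,-0.16,0,0,0.085]]

```text
t: 26.08
tcp_pos: [0.512, 0.0187, 0.2551]
orientation: [[-0.162, -0.001, -0.987], [0.987, 0.0, -0.162], [0.0, -1.0, 0.001]]
ft_force: [0.1, -1.0, -0.6]
gripper_width: 0.085
```

Run:
```python
from h import *
import pickle
go(.455,.2,0.25,82)
p=read_camera("wrist"); cv2.imwrite(f"pics/w_sp4.png",p["img"]); pickle.dump(dict(p),open("sp4.pkl","wb"))
```

```text
t 26.08 tcp [0.512  0.0187 0.2551] jaw ang 99.29 -> shift [0.1882 0.0052 0.027 ] turn 0.3018 dist 0.19
```

View pics/w_sp4.png

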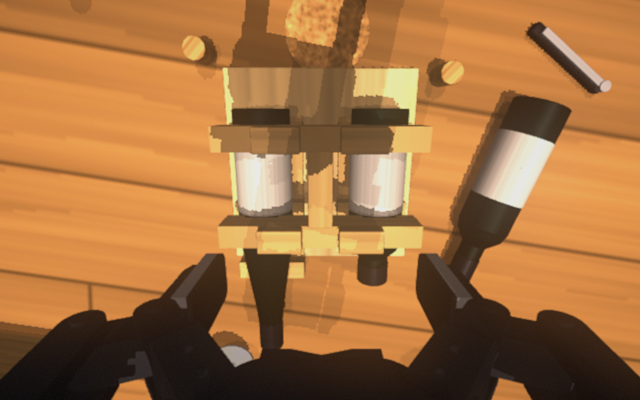

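The spacer is on both bottles: web at about px (320,190), bars at rows 140 and 235. I'll measure it and move to the middle bottle.

Run:
```python
from h import *
import pickle
p=pickle.load(open("sp4.pkl","rb")); cv2.imwrite("pics/sp4z.png",cv2.resize(p["img"][115:265,200:440],None,fx=3.3,fy=3.3,interpolation=2))
```

```text
(no output)
```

View pics/sp4z.png

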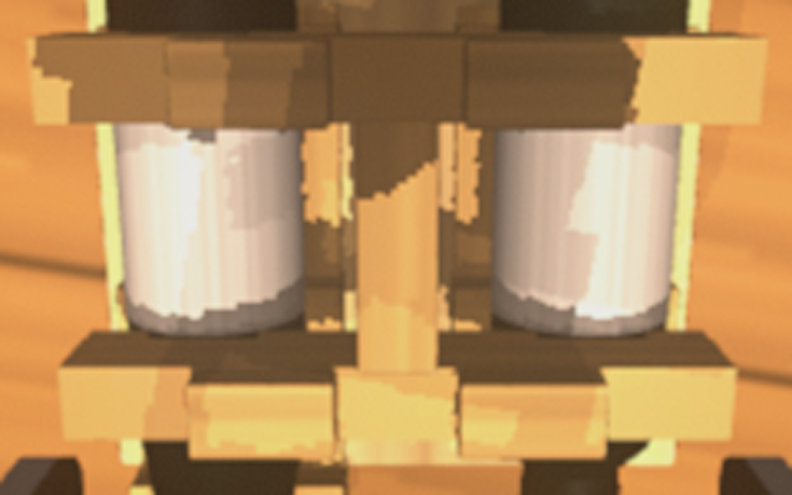

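Call:
carry_out:
  moves:
    - [[0.03,0,0.004,0.06,0.085],[0.065,0,0.009,0.15,0.085],[0.1,0,0.014,0.24,0.085],[0.135,0,0.019,0.3,0.085],[0.165,0,0.024,0.302,0.085],[0.188,0.005,0.027,0.302,0.085],[0.188,0.005,0.027,0.302,0.085],[0.188,0.005,0.027,0.302,0.085],[0.188,0.005,0.027,0.302,0.085]]

```text
t: 26.88
tcp_pos: [0.4552, 0.1993, 0.2499]
orientation: [[0.139, -0.002, -0.99], [0.99, -0.001, 0.139], [-0.001, -1.0, 0.001]]
ft_force: [1.3, -0.0, -0.2]
gripper_width: 0.0851
```

Run:
```python
from h import *
go(.455,.2,0.25,82)
bott("wrist","middle_bottle_mid","pics/w_mid.png")
bott("top","middle_bottle_mid","pics/t_mid.png")
```

```text
t 26.88 tcp [0.4552 0.1993 0.2499] jaw ang 81.99 -> shift [ 0.0007 -0.0001  0.0003] turn -0.0002 dist 0.001
middle_bottle_mid 0.97 px 602.0 41.0 rect c [361.5 506.5] size [69. 88.] axis deg -44.51 widths [33, 49, 64, 69, 69, 69, 69, 69, 68, 68, 62, 55]
   lo-x end [329.8 536.7]
   hi-x end [394.5 473.1]
middle_bottle_mid 0.91 px 353.0 199.0 rect c [521.2 227.5] size [ 59. 245.] axis deg -8.48 widths [58, 57, 58, 57, 56, 57, 58, 59, 58, 58, 59, 59, 58, 58, 59, 58, 58, 58, 57, 57, 57, 57, 57, 57, 56, 54, 48, 39, 29, 29, 29, 29, 28, 27, 27, 30, 28, 28]
   lo-x end [400.  245.1]
   hi-x end [642.3 209. ]
middle_bottle_mid 0.45 px 162.0 243.0 rect c [511.5  -6.3] size [114.  36.] axis deg 12.6 widths [36, 34, 18, 19, 19, 19, 20, 20, 21, 27, 27]
   lo-x end [455.7 -18.7]
   hi-x end [568.1   6.5]
middle_bottle_mid 0.98 px 163.0 250.0 rect c [292.1 560. ] size [ 62. 246.] axis deg -40.18 widths [33, 40, 51, 53, 58, 58, 58, 58, 58, 58, 58, 58, 58, 58, 60, 58, 58, 60, 58, 58, 58, 60, 60, 60, 60, 60, 62, 60, 60]
   lo-x end [199.1 640.7]
   hi-x end [387.3 481.8]
```

View pics/w_mid.png

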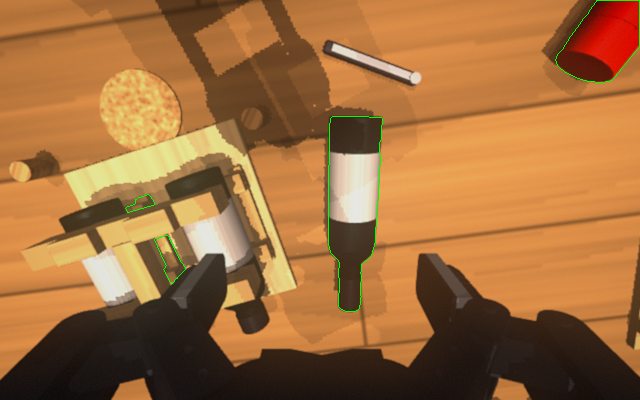

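View pics/t_mid.png

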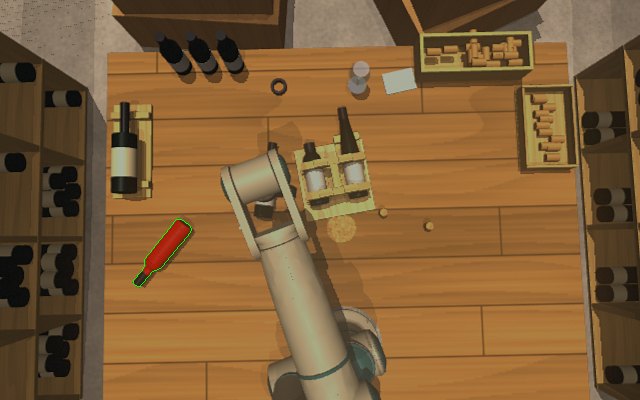

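In the wrist view, the red bottle (602,41) is the decoy and the dark one (353,199) is the middle bottle: 58 mm wide, 235 mm long, thin neck. Its base is at (0.4015, 0.245), yaw -8.5°, so its mid is (0.4757, 0.2338).

Run:
```python
from h import *
import pickle
p=pickle.load(open("sp4.pkl","rb"))
a,b=onplane(p,[[320.3,153.5],[320.3,227.1]],.1215)*1000
print("spacer web",a,b,np.linalg.norm(b-a),(a+b)/2,np.degrees(np.arctan2(*(b-a)[::-1])))
f=lambda u,v,z:onplane(p,[[200+u/3.3,115+v/3.3]],z)[0]*1000
print([f(*q,.132).round(1) for q in ((190,457),(605,457),(168,126),(640,126))])
go(.4836,.2326,0.008,81.5)
```

```text
spacer web [480.73534398  12.64371757] [546.7756727   23.34345658] 66.90149050793801 [513.75550834  17.99358708] 9.202992513921714
[array([576.8, -28.8]), array([558.7,  82.6]), array([488.2, -43.8]), array([469.4,  72.1])]
t 27.08 tcp [0.4557 0.199  0.2507] jaw ang 81.9 -> shift [ 0.0373  0.2427 -0.0229] turn 0.007 dist 0.247
```

The spacer is centred within about 1.5 mm, at (0.5137, 0.018) and 9.2°. I'm picking the middle bottle.

Call:
carry_out:
  moves:
    - [[0.02,0.005,-0.012,0.007,0.085],[0.037,0.025,-0.023,0.007,0.085],[0.037,0.06,-0.023,0.007,0.085],[0.037,0.1,-0.023,0.007,0.085],[0.037,0.14,-0.023,0.007,0.085],[0.037,0.18,-0.023,0.007,0.085],[0.037,0.21,-0.023,0.007,0.085],[0.037,0.233,-0.023,0.007,0.085],[0.037,0.242,-0.023,0.007,0.085],[0.037,0.242,-0.023,0.007,0.085]]
  grip_force: 90

```text
t: 27.92
tcp_pos: [0.4821, 0.2322, 0.0066]
orientation: [[0.147, -0.004, -0.989], [0.989, -0.002, 0.147], [-0.002, -1.0, 0.004]]
ft_force: [0.1, -1.0, -0.1]
gripper_width: 0.0849
```

Call:
carry_out:
  moves:
    - [[0,0,0,0,0.05],[0,0,0,0,0.05],[0,0,0,0,0.05],[0,0,0,0,0.05],[0,0,0,0,0.05],[0,0,0,0,0.05],[0,0,0,0,0.05],[0,0,0,0,0.05]]

```text
t: 28.58
tcp_pos: [0.4851, 0.2337, 0.0118]
orientation: [[0.146, 0.005, -0.989], [0.989, 0.001, 0.146], [0.002, -1.0, -0.005]]
ft_force: [0.2, -2.3, 5.7]
gripper_width: 0.0558
```

Call:
carry_out:
  moves:
    - [[0,-0.005,0,0,0.05],[0,-0.015,0,0,0.05],[0,-0.035,0,0,0.05],[0,-0.065,0,0,0.05],[0,-0.1,0,0,0.05],[0,-0.135,0,0,0.05],[0,-0.17,0,0,0.05],[0,-0.195,0,0,0.05],[0,-0.2,0,0,0.05],[0,-0.2,0,0,0.05]]

```text
t: 29.42
tcp_pos: [0.4837, 0.2335, 0.2107]
orientation: [[0.146, 0.003, -0.989], [0.989, 0.002, 0.146], [0.002, -1.0, -0.003]]
ft_force: [-1.1, 0.3, -7.5]
gripper_width: 0.0555
```

Run:
```python
from h import *
bo=np.array([.5132,.0182]); u=np.array([np.cos(np.radians(9.2)),np.sin(np.radians(9.2))])
g=bo+u*0.008; print(g)
go(*g,0.205,99.2)
p=read_camera("wrist");s=state();T=np.array(s["tcp_pos"]);R=np.array(s["orientation"])
for pitch in (-5,0,5):
    a=np.radians(pitch)
    for dz in (.029,-.029):
        l=-.083
        X=T+R@[0,-(.0195-l*np.sin(a)+dz*np.cos(a)),-(l*np.cos(a)+dz*np.sin(a))]
        print(pitch,dz,proj(p,X).round(1))
cv2.imwrite("pics/w_lift3.png",p["img"])
```

```text
[0.52109709 0.01947905]
t 29.42 tcp [0.4837 0.2335 0.2107] jaw ang 81.6 -> shift [-0.2063  0.0055 -0.0683] turn -0.3072 dist 0.217
-5 0.029 [[318.8  47.8]]
-5 -0.029 [[319.4  81.2]]
0 0.029 [[318.7  51.9]]
0 -0.029 [[319.4  73.2]]
5 0.029 [[318.6  59.5]]
5 -0.029 [[319.3  65.8]]
```

View pics/w_lift3.png

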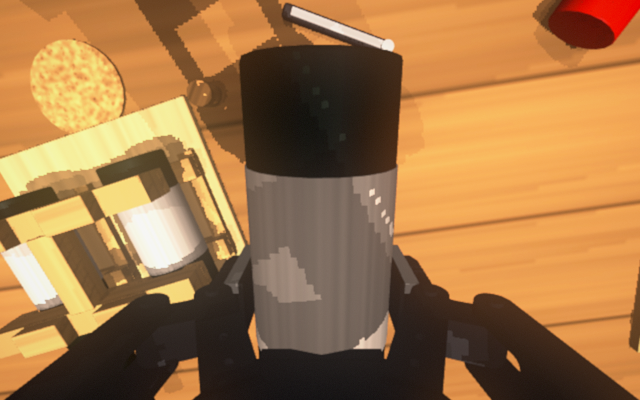

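The base rim shows at row 45, so the grip is about 9.5 mm neckwards of mid and the bottle is level. I'm carrying it over the spacer.

Call:
carry_out:
  moves:
    - [[-0.01,0,-0.003,-0.01,0.05],[-0.03,0,-0.01,-0.05,0.05],[-0.06,0,-0.02,-0.1,0.05],[-0.095,0,-0.032,-0.15,0.05],[-0.13,0,-0.044,-0.2,0.05],[-0.16,0,-0.054,-0.25,0.05],[-0.185,0,-0.062,-0.29,0.05],[-0.2,0,-0.068,-0.307,0.05],[-0.206,0.005,-0.07,-0.307,0.05],[-0.206,0.005,-0.07,-0.307,0.05]]

```text
t: 30.3
tcp_pos: [0.5211, 0.0181, 0.1998]
orientation: [[-0.157, -0.006, -0.988], [0.988, 0.0, -0.157], [0.001, -1.0, 0.006]]
ft_force: [-0.8, 0.3, -8.3]
gripper_width: 0.0555
```

Call:
carry_out:
  moves:
    - [[0,0.01,0,0,0.05],[0,0.025,0,0,0.05],[0,0.035,0,0,0.05],[0,0.04,0,0,0.05],[0,0.04,0,0,0.05],[0,0.04,0,0,0.05]]

```text
t: 30.8
tcp_pos: [0.5222, 0.0198, 0.1636]
orientation: [[-0.16, -0.001, -0.987], [0.987, 0.0, -0.16], [0.0, -1.0, 0.001]]
ft_force: [0.2, 0.4, -6.3]
gripper_width: 0.0554
```

Run:
```python
from h import *
go(.5226,.0197,0.1385,99.2)
p=read_camera("wrist"); cv2.imwrite(f"pics/w_pl3.png",p["img"])
go(.5226,.0197,0.1385,99.2)
p=read_camera("scene"); cv2.imwrite(f"pics/s_pl3.png",cv2.resize(p["img"][150:310,200:440],None,fx=3,fy=3))
go(.5226,.0197,0.1385,99.2)
```

```text
t 30.8 tcp [0.5222 0.0198 0.1636] jaw ang 99.22 -> shift [-0.0001  0.0251 -0.0004] turn 0.0004 dist 0.025
t 30.85 tcp [0.5226 0.0197 0.1643] jaw ang 99.21 -> shift [0.     0.0258 0.    ] turn 0.0002 dist 0.026
t 30.9 tcp [0.5228 0.0195 0.1646] jaw ang 99.2 -> shift [0.0002 0.0261 0.0002] turn -0.0 dist 0.026
```

View pics/w_pl3.png

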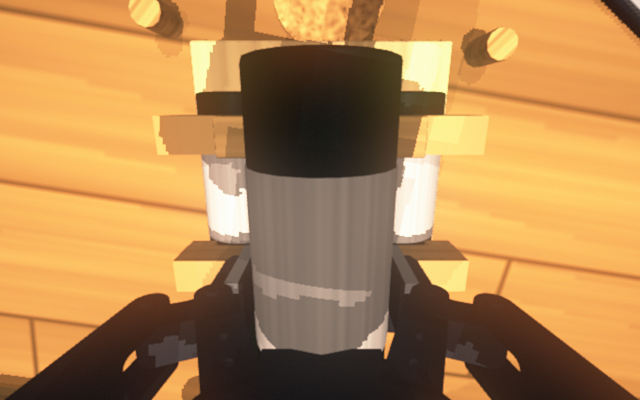

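View pics/s_pl3.png

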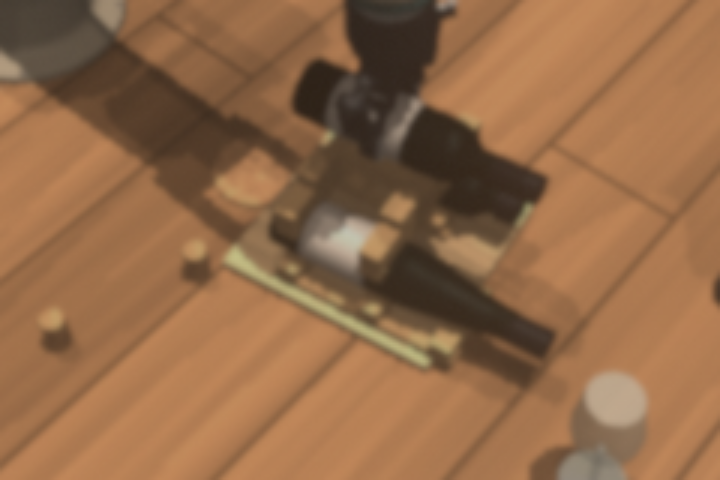

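Call:
carry_out:
  moves:
    - [[0,0.008,0,0,0.05],[0,0.014,0,0,0.05],[0,0.018,0,0,0.05],[0,0.021,0,0,0.05],[0,0.022,0,0,0.05],[0,0.022,0,0,0.05]]

```text
t: 31.4
tcp_pos: [0.5222, 0.0192, 0.1414]
orientation: [[-0.159, -0.001, -0.987], [0.987, 0.0, -0.159], [0.0, -1.0, 0.001]]
ft_force: [-0.5, -0.2, -6.8]
gripper_width: 0.0556
```

Call:
carry_out:
  moves:
    - [[0,0.001,0,0,0.05],[0,0.002,0,0,0.05],[0,0.002,0,0,0.05]]

```text
t: 31.65
tcp_pos: [0.5224, 0.0192, 0.1398]
orientation: [[-0.159, 0.0, -0.987], [0.987, 0.0, -0.159], [0.0, -1.0, -0.0]]
ft_force: [0.1, 0.2, -7.4]
gripper_width: 0.0556
```

Call:
carry_out:
  moves:
    - [[0,0.001,0,0,0.05],[0,0.0015,0,0,0.05],[0,0.0015,0,0,0.05]]

```text
t: 31.9
tcp_pos: [0.5223, 0.0193, 0.1382]
orientation: [[-0.16, -0.0, -0.987], [0.987, 0.0, -0.16], [0.0, -1.0, 0.0]]
ft_force: [-0.4, -0.3, -5.8]
gripper_width: 0.0555
```

Call:
carry_out:
  moves:
    - [[0,0.0005,0,0,0.05],[0,0.001,0,0,0.05],[0,0.001,0,0,0.05]]

```text
t: 32.15
tcp_pos: [0.5225, 0.0193, 0.1375]
orientation: [[-0.16, 0.0, -0.987], [0.987, 0.0, -0.16], [0.0, -1.0, -0.0]]
ft_force: [-1.1, 0.6, -4.3]
gripper_width: 0.0557
```

Call:
carry_out:
  moves:
    - [[0,0.0005,0,0,0.05],[0,0.001,0,0,0.05],[0,0.001,0,0,0.05]]

```text
t: 32.4
tcp_pos: [0.5227, 0.0193, 0.1372]
orientation: [[-0.16, 0.001, -0.987], [0.987, 0.0, -0.16], [-0.0, -1.0, -0.001]]
ft_force: [-1.7, 0.1, 0.1]
gripper_width: 0.0559
```

Contact; the weight has transferred. One more millimetre, then release.

Call:
carry_out:
  moves:
    - [[0,0.0005,0,0,0.05],[0,0.0005,0,0,0.05]]

```text
t: 32.57
tcp_pos: [0.5229, 0.0193, 0.137]
orientation: [[-0.16, 0.002, -0.987], [0.987, 0.0, -0.16], [-0.0, -1.0, -0.002]]
ft_force: [-2.3, 0.8, 5.3]
gripper_width: 0.056
```

Call:
carry_out:
  moves:
    - [[0,0,0,0,0.058],[0,0,0,0,0.061],[0,0,0,0,0.065],[0,0,0,0,0.07],[0,0,0,0,0.075],[0,0,0,0,0.08],[0,0,0,0,0.08]]

```text
t: 33.15
tcp_pos: [0.5224, 0.0192, 0.1357]
orientation: [[-0.16, -0.0, -0.987], [0.987, 0.0, -0.16], [0.0, -1.0, -0.0]]
ft_force: [0.4, -0.8, -0.1]
gripper_width: 0.0802
```

Call:
carry_out:
  moves:
    - [[0,-0.01,0,0,0.08],[0,-0.025,0,0,0.08],[0,-0.05,0,0,0.08],[0,-0.085,0,0,0.085],[0,-0.115,0,0,0.085],[0,-0.13,0,0,0.085],[0,-0.13,0,0,0.085],[0,-0.13,0,0,0.085],[0,-0.13,0,0,0.085]]

```text
t: 33.9
tcp_pos: [0.522, 0.0193, 0.2648]
orientation: [[-0.16, -0.002, -0.987], [0.987, 0.0, -0.16], [0.0, -1.0, 0.002]]
ft_force: [-0.6, 0.2, -0.5]
gripper_width: 0.0851
```

Run:
```python
from h import *
s=state();print(s["t"],s["tcp_pos"],s["ft_force"])
bott("wrist","middle_bottle_mid","pics/w_fin.png",z=.1555)
p=read_camera("scene"); cv2.imwrite(f"pics/s_fin.png",cv2.resize(p["img"][150:310,200:440],None,fx=3,fy=3))
```

```text
33.9 [0.52203937 0.01925602 0.26481133] [-0.57918375  0.23066403 -0.47033946]
middle_bottle_mid 0.98 px 322.0 199.0 rect c [554.4  25.2] size [240.  60.] axis deg 9.35 widths [57, 58, 57, 58, 57, 58, 59, 59, 57, 58, 58, 59, 58, 58, 57, 58, 58, 57, 58, 58, 57, 57, 57, 58, 57, 53, 50, 44, 32, 26, 28, 28, 29, 28, 28, 29, 28]
   lo-x end [436.3   5.3]
   hi-x end [672.7  44.2]
```

View pics/w_fin.png

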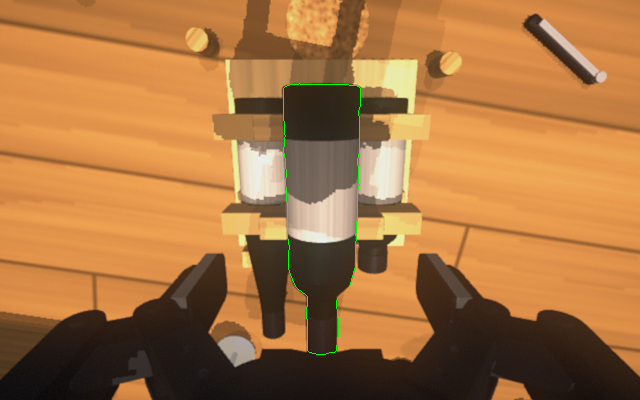

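View pics/s_fin.png

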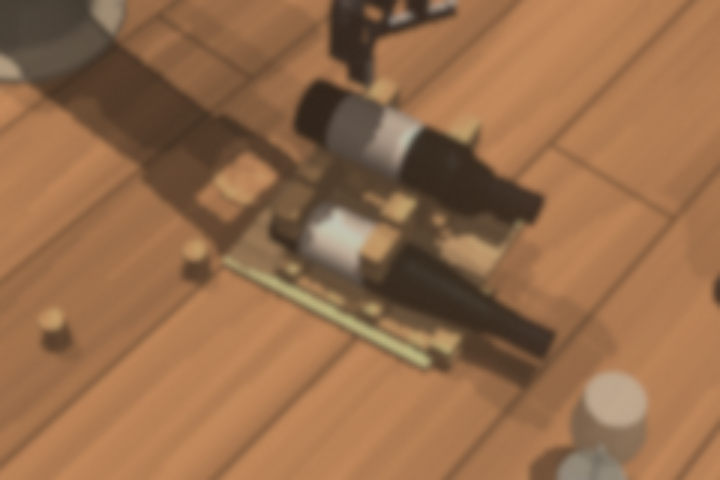

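The middle bottle is in the top notches at px (322,199), mid about (0.511, 0.0175), yaw 9.3°, within 3 mm of centre. The gripper is clear of it. Handing in.

Run:
```python
from h import *
bott("wrist","middle_bottle_mid","pics/w_fin2.png",z=.1555)
print(finish_job())
```

```text
middle_bottle_mid 0.89 px 321.0 200.0 rect c [554.5  24.2] size [238.  60.] axis deg 9.25 widths [58, 58, 58, 58, 57, 59, 59, 59, 58, 59, 60, 59, 59, 59, 59, 59, 58, 57, 58, 58, 57, 57, 57, 57, 56, 54, 51, 44, 32, 26, 28, 28, 28, 28, 29, 30, 29]
   lo-x end [436.8   5.4]
   hi-x end [672.1  43.7]
the job is handed in; nothing more can be done
None
```

The stack is built and handed in at about 34 s of the 141 s allowed. I laid the long bottle in the long cradle, then the short bottle in the short cradle. Next I set the spacer across both, and last I laid the dark middle-length bottle in the top notches. The red decoy was left alone. I lowered each part in 1–2 mm steps until the wrist force showed its weight had transferred, then released it.

| Part | Measured position | Off its target |
|---|---|---|
| Long bottle | mid at about (0.522, -0.042) | about 2 mm |
| Short bottle | mid at about (0.503, 0.078) | under 1 mm |
| Spacer | web middle at (0.514, 0.018), 9.2° | about 1.5 mm |
| Middle bottle | mid at about (0.511, 0.0175), 9.3° | about 3 mm along its axis |

- **Final checks:** a last wrist picture just before handing in showed the middle bottle unmoved, and the gripper was clear of everything. I measured the long bottle, the short bottle and the spacer right after placing each one. At the end I only checked them by eye.
- **Disagreement:** the cradle outlines put the board about 3 mm nearer the robot than the board outline did. I took the board outline as the better guide, because the cradle outlines include side faces that shift them that way.
- **Accuracy:** these readings are good to about 2 mm, the camera calibration limit.

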